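Show the drain-pump filter to the inspection camera

TASK

Swing the inspection camera away from over the drain pump, round on its arm to the far stop on the left. Then pull the lint filter, the grey insert with a grip bar on its cap, up out of the pump and hold it up to the camera: grip bar uppermost in the picture, the open window of its cage centred in front of the lens, facing it squarely and about 9 cm from it. Finish while still holding it there in the air, clear of everything else, and leave the tools and parts lying round the work alone.

Things in the scene. Friction and masses are not known exactly. Their poses are not given: they have to be found in the camera images.
- camera_arm (a joint): swing arm of the inspection camera, rad; vertical hinge on the post of the camera stand. At 0 the arm points along the stand's -x (towards the robot), over the pump; the value grows as the arm swings clockwise seen from above, to the robot's left; 1.571 is its hard stop, where it points along the stand's +y. It swings lightly (about 1 N at the knob) and stays where it is left
- camera_stand: bench stand fixed on the table: round dark steel base 110 mm across and 30 mm high with a steel post 16 mm thick and 275 mm tall. Origin: on the post's axis (the arm's hinge axis), on the table; z up; x and y as told for the arm
- knob (a point): middle of the upright black thumb knob, 18 mm across and 26 mm tall, on top of the outer end of the camera arm; 160 mm from the hinge axis and 262 mm above the table. The aluminium arm beneath it (18 mm wide) has its top 21 mm below the middle of the knob; the camera hangs under it, its lowest point about 155 mm above the table
- lens (a point): centre of the lens front of the black inspection camera (45 mm thick, 65 mm long, ring light 58 mm across round the lens) that hangs under the outer end of the arm and turns with it. x points out of the lens along the line of sight, which slopes 20 degrees below level; z is up in the camera's picture. At the arm's stop the camera looks back along the stand's -x, towards the robot's side
- focus (a point): point in the air 90 mm in front of the lens on the line of sight, in the camera's focus: where the centre of the filter's window belongs. Axes as lens. With the arm at the stop it lies about 151 mm above the table
- pump: white drain pump without its hoses, fixed to a plywood board 210 x 135 mm; the upright round filter housing has a flange 74 mm across and a bore 47 mm wide, mouth 78 mm above the table; the motor (top at most 76 mm above the table) lies to -x, the hose stubs to -y and +y. Origin: on the table, on the axis of the housing; z up
- pump_mouth (a point): centre of the mouth of the pump's filter housing, 78 mm above the table; axes as pump
- filter: lint filter, loose, grey plastic, 100 mm tall, 80 g: a round cage 42 mm across and 58 mm long that stands in the pump's bore (5 mm play), a round cap 62 mm across and 10 mm thick that rests on the mouth, and an upright grip bar on the cap. One side of the cage, +x, is an open window 36 mm wide and 46 mm tall; a small tab on the cap's rim points the same way. Origin: underside of the cage, on its axis; x out of the window, z up towards the grip bar
- filter_grip (a point): centre of the filter's grip bar, which is 46 mm long (along the filter's x), 12 mm thick (along y) and 33 mm tall, 84 mm above the cage's underside and 16 mm above the cap's top; axes as filter
- filter_window (a point): centre of the open window on the side of the filter's cage, 21 mm from its axis towards +x and 29 mm above its underside; axes as filter
- filter_middle (a point): middle of the filter on its axis, 50 mm above its underside; axes as filter
- motor_pulley: bystander: grey belt pulley lying on its face, 63 mm across, 22 mm tall; origin at its underside
- drain_coupling: bystander: light grey pipe coupling standing on end, 42 mm across, 50 mm tall; origin at its underside
- screwdriver_red: bystander: screwdriver lying on the table, 216 mm long (along its y), handle 27 mm thick; origin at the underside of its middle
- spanner: bystander: open-end spanner lying on the table, 180 mm long (along its y), 8 mm thick; origin at the underside of its middle
Not all that is in view belongs to the job. Leave any blue or green look-alike of the filter alone.

How it is judged:
By the outcome, as a careful person would: the job done as asked, in the order asked, and still so for the second after the job is handed in, while the arm keeps its last pose, push and grip.
It also fails if it takes over 51 s, if anything falls off the work surface, if the arm or the gripper's body presses on something with over 40 N, if the wrist force passes 120 N, or if a joint passes its speed limit or range.

ROBOT

A 6-joint arm with a two-finger parallel gripper is mounted at the origin on a cart in front of the work surface, level with it; the furniture and walls round the work are solid. World frame = base frame: x ahead of the robot, y to its left, z up, the work surface at z = 0. Lengths are in m, angles in degrees, forces in N, time in s.
With the tool pointing down it reaches from about 0.225 to 0.875 m from the base axis. Payload 3.4 kg.
Tool frame: the origin (TCP) lies midway between the tips of the shut fingers; the grasp point (between the pads) lies 19 mm behind it; x points along the fingers, y is the direction in which the jaws open and shut, and the axes are right-handed (so a half turn about x gives the same grasp; the last joint's range is limited). The gripper opens to 85 mm and grips with 20 to 120 N. Pads are 22 mm wide; open, the fingers measure 114 mm over their backs; the gripper's body (76 mm by 85 mm) begins 54 mm behind the grasp point. The pads swing forward as they close: fully open they stand 13 mm farther back than shut.
Start: joints at [-82.792, 15.808, 86.224, -0, 77.962, -6.933], TCP at [0.14, -0.558, 0.231] pointing down, gripper open.
Joint ranges: [-165.64, 165.64], [-43.16, 119.46], [12.63, 154.43], [-67.54, 247.53], [6.08, 155.33], [-154.97, 154.97]. Speed limits (degrees/s): [147.25, 147.25, 180, 180, 180, 180].

INTERFACE

Orientations are given as [roll, pitch, yaw] about the fixed x, y, z axes, in that order (R = Rz(yaw) Ry(pitch) Rx(roll)).
In Python, from station import * gives the robot as it stands.
- The arm moves only by the tool servo_tool, never from a script. Its argument "targets" is a list of rows, each an object with "offset": the shift along the tool's x, y, z in mm, a list of three; "turn": the turn about the tool's x in degrees; "fingers": the closure in counts, from 0 (fully open) to 255 (shut). A call has 1 to 20 rows; each row shifts and turns the commanded pose from where the row before left it, along the tool's axes as they then stand; what a row does not reach is not made up. A row lasts 1/8 s, in which the tool goes at most 62.5 mm and 10.7 degrees, less where a joint would pass 70% of its speed; a pose out of reach is approached as far as the arm can. A call with a gripper value outside its range is refused whole. The fingers move at their own pace and stop on an object; "grip_force" is the grip in N (left out, the last holds). Time passes only in rows, so rows that do not move let the fingers close. It gives the time, the measured TCP pose, the force and the opening at its end, in the units of the state.
- state(): the state, without advancing time (a new reading comes with each control period).
- grab_frame(name): name is "side" or "top" or "wrist"; returns the picture (480x640x3 uint8, red, green, blue); there is no depth.
- camera_params(name): a dict with "fx", "fy", "cx", "cy" (pixels), "dist_coeffs" ([k1, k2, p1, p2, k3] as OpenCV has them; the pictures are not rectified), "rvec" (rotation vector, rad) and "tvec" (3), from world to camera coordinates, as OpenCV has them. Camera axes: x right, y down, z forward; pixel columns grow to the right and rows downward; lengths in m; the calibration is good to about 2 mm. A picture is of the moment at which its call begins: read the wrist's pose just before it. camera_params takes no time and is no camera call; for the wrist camera it gives the pose at the moment of the call.
- finish_job(): hands the job in, once; it reports no verdict.
Trained networks look in the newest picture that a camera, given by its name, has taken for a name from the list of things; names that differ only in an ending like _2 or _b are one class to them, and where a whole thing is asked for, a point or a joint stands for the part that bears it (a point fixed in the world has none). Each returns a list of dicts, best first, with "score" (0 to 1); they miss things now and then, are a little off and sometimes report something else, mostly with a low value. They report only what shows in the picture. A call takes as long as a camera call. They do not tell look-alikes from the thing itself.
- spot_in(camera, label): "centre" ([x, y, z] in m, in world coordinates, good to about 4 mm: the middle of the surface that is visible of it).
- silhouettes(camera, label): "pixels" (480x640 bool, what is visible of it).
The state is a dict: "time": time; "joints": joint angles; "joint_vel": joint speeds; "joint_efforts": joint torques, N m; "tool_pos": TCP position; "eef_rot": TCP orientation; "ft_force": force on the tool from outside, world axes, zero at the start; "moment": the same for the moment, N m; "gripper_width": finger opening in m.
Only numpy, scipy, OpenCV 4.12 (cv2) and the standard library are available. Lean on these libraries where they do the work, as an engineer would, in place of code of your own. Each camera call takes 0.05 s, during which the arm holds its last target.

## Working session

There is one attempt and no reset: what is moved stays moved. The work goes in short steps, Python scripts to look and compute and a tool call to move; the robot and the scene stay as the last step left them, time stands still between calls to the robot, and variables do not carry over. Pictures are saved under pics/ and viewed, and the job is handed in when it is done.

Besides the shell and the picture viewer there is one more tool, called after "Emit:" by a JSON object that holds its "method" and its "body". servo_tool: Moves the arm, as the interface text tells. Its arguments: {"type":"object","properties":{"targets":{"type":"array"},"grip_force":{"type":"number"}},"required":["targets"]}

```bash
ls; mkdir -p pics; python3 - <<'E'
from station import *
import cv2
print(state())
for c in ["side","top","wrist"]:
    f=grab_frame(c); cv2.imwrite(f"pics/{c}0.png",f[:,:,::-1])
    print(c,camera_params(c))
    for l in ["knob","filter_grip","filter","lens","pump","camera_stand","pump_mouth"]:
        try: print(l,[(r["score"],[round(float(x),4) for x in r["centre"]]) for r in spot_in(c,l)[:3]])
        except Exception as e: print(l,e)
print(state()["time"])
E
```

```text
pics
{'time': 0.0, 'joints': array([-8.27915081e+01,  1.58485778e+01,  8.62940125e+01,  1.96753412e-03,
        7.79636452e+01, -6.93119642e+00]), 'joint_vel': array([ 0.04473448, -0.02997618,  0.0274633 ,  0.04653048, -0.00247559,
       -0.04774495]), 'joint_efforts': array([ 5.36900679e-04, -4.16774189e+01, -2.45805287e+01, -3.82080501e-06,
        1.11978455e-02, -5.16257757e-07]), 'tool_pos': array([ 0.14042083, -0.55704943,  0.23043861]), 'eef_rot': array([-97.9684896 ,  89.89374714,  96.17078668]), 'ft_force': array([-0.62944629, -0.11685816, -0.65571473]), 'moment': array([ 0.01366586,  0.05315743, -0.01712203]), 'gripper_width': 0.08508160492234569}
side {'fx': 464.9039990688713, 'fy': 464.9039990688713, 'cx': 318.5110156651138, 'cy': 240.80661690613653, 'dist_coeffs': array([-0.08697482,  0.        ,  0.        ,  0.        ,  0.        ]), 'rvec': array([ 0.4444125 , -2.48800063,  1.49696012]), 'tvec': array([0.53337027, 0.1224833 , 1.04968796])}
knob [(0.97, [0.4751, 0.0703, 0.2283])]
filter_grip [(0.95, [0.4542, 0.0666, 0.0938]), (0.89, [0.6519, 0.2038, 0.0711]), (0.58, 
[... 908 characters left out ...]
, (0.55, [0.3281, -0.1499, 0.0699])]
lens [(0.64, [0.4805, 0.0599, 0.2386]), (0.34, [0.5899, 0.0598, 0.2031])]
pump [(0.9, [0.3964, 0.0591, 0.012])]
camera_stand [(0.72, [0.5871, 0.0595, 0.205]), (0.35, [0.5776, 0.407, 0.0032])]
pump_mouth [(0.74, [0.3939, 0.0585, 0.0148]), (0.63, [0.4448, 0.0676, 0.0884])]
wrist {'fx': 333.6874627820785, 'fy': 333.6874627820785, 'cx': 321.1087331570818, 'cy': 240.57138086070196, 'dist_coeffs': array([-0.03557312,  0.        ,  0.        ,  0.        ,  0.        ]), 'rvec': array([-2.26508751,  1.76654491,  0.28900594]), 'tvec': array([-0.5743844 , -0.03979815,  0.38130765])}
knob []
filter_grip []
filter []
lens []
pump []
camera_stand []
pump_mouth []
1.2
```

View pics/side0.png

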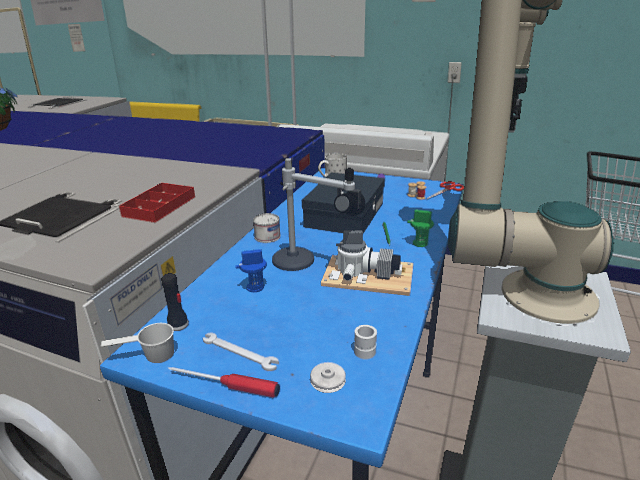

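View pics/top0.png

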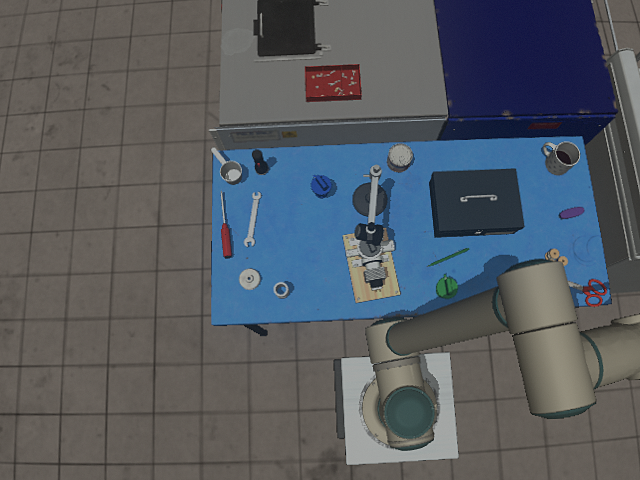

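```bash
python3 - <<'E'
import cv2
s=cv2.imread("pics/side0.png"); t=cv2.imread("pics/top0.png")
cv2.imwrite("pics/side0z.png",cv2.resize(s[140:310,250:430],None,fx=4.2,fy=3.5,interpolation=cv2.INTER_CUBIC)[:600,:800])
cv2.imwrite("pics/top0z.png",cv2.resize(t[155:305,315:425],None,fx=4,fy=4,interpolation=cv2.INTER_CUBIC))
E
```

```text
(no output)
```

View pics/side0z.png

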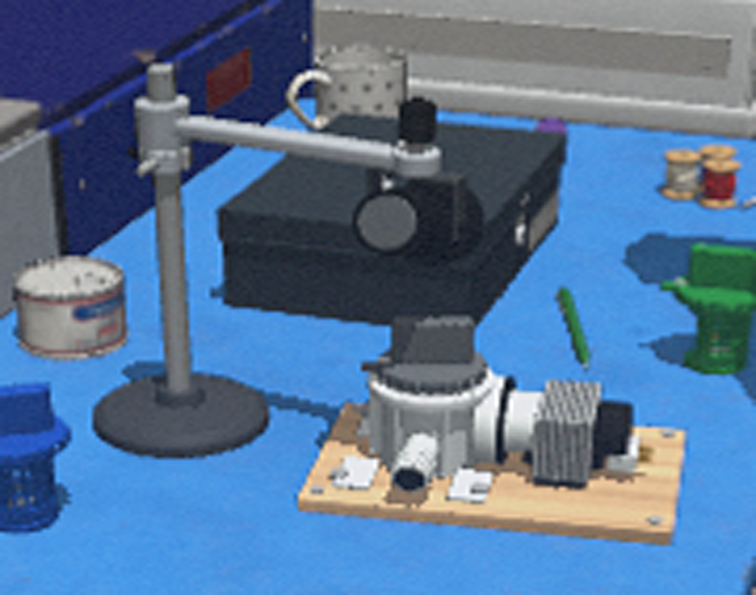

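View pics/top0z.png

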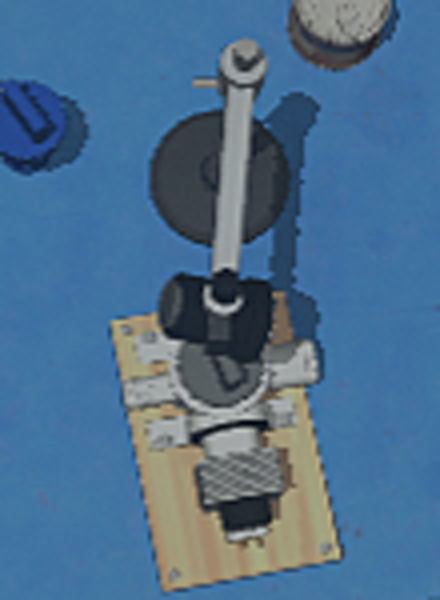

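```bash
cat > h.py <<'E'
from station import *
import cv2, numpy as np
from scipy.spatial.transform import Rotation as Ro
def cam(p):
    K=np.array([[p["fx"],0,p["cx"]],[0,p["fy"],p["cy"]],[0,0,1]]); return K,np.array(p["dist_coeffs"]),np.array(p["rvec"]),np.array(p["tvec"])
def proj(p,X):
    K,d,r,t=cam(p); return cv2.projectPoints(np.array(X,float).reshape(-1,1,3),r,t,K,d)[0].reshape(-1,2)
def ray(p,uv):
    K,d,r,t=cam(p); n=cv2.undistortPoints(np.array([[uv]],float),K,d)[0,0]
    R=cv2.Rodrigues(r)[0]; o=-R.T@t; v=R.T@np.array([n[0],n[1],1]); return o,v/np.linalg.norm(v)
def atz(p,uv,z):
    o,v=ray(p,uv); return o+v*(z-o[2])/v[2]
def tri(obs):
    A=np.zeros((3,3));b=np.zeros(3)
    for p,uv in obs:
        o,v=ray(p,uv);M=np.eye(3)-np.outer(v,v);A+=M;b+=M@o
    return np.linalg.solve(A,b)
def tool():
    s=state(); return np.array(s["tool_pos"]),Ro.from_euler("xyz",s["eef_rot"],degrees=True).as_matrix(),s
def show(f,n,box=None,k=1):
    g=f[:,:,::-1]
    if box: g=g[box[1]:box[3],box[0]:box[2]]
    cv2.imwrite("pics/"+n,cv2.resize(g,None,fx=k,fy=k,interpolation=cv2.INTER_CUBIC))
E
python3 - <<'E'
from h import *
np.set_printoptions(precision=4,suppress=True)
T=camera_params("top");S=camera_params("side")
print(ray(T,(0,0))[0],ray(S,(0,0))[0])
print("base",atz(T,(370,199.25),.02),atz(S,(293.1,257.1),.03))
print("post",atz(T,(375.75,168.75),.275),atz(S,(288.1,159.4),.275))
print("knob",atz(T,(371,226),.275),atz(S,(349.8,169.4),.275),tri([(T,(371,226)),(S,(349.8,169.4))]))
p,R,s=tool();print(p,R)
w=camera_params("wrist");r=cv2.Rodrigues(w["rvec"])[0];print("wristcam pos",-r.T@w["tvec"],r, "in tool",R.T@(-r.T@w["tvec"]-p))
E
```

```text
[0.1012 0.1853 1.5935] [0.1761 1.001  0.6069]
base [0.6199 0.0419 0.02  ] [0.6073 0.0821 0.03  ]
post [0.6192 0.0443 0.275 ] [0.6194 0.0568 0.275 ]
knob [0.4643 0.0674 0.275 ] [0.462  0.0807 0.275 ] [0.466 0.067 0.27 ]
[ 0.1405 -0.5576  0.2313] [[ 0.      0.2443 -0.9697]
 [-0.0001 -0.9697 -0.2443]
 [-1.      0.0001  0.    ]]
wristcam pos [ 0.221  -0.5369  0.3739] [[ 0.2435 -0.9699 -0.0005]
 [-0.9195 -0.231   0.3181]
 [-0.3087 -0.077  -0.9481]] in tool [-0.1425 -0.0004 -0.0831]
```

```bash
python3 - <<'E'
from h import *
T=camera_params("top");S=camera_params("side")
t=cv2.imread("pics/top0.png");s=cv2.imread("pics/side0.png")
px,py=.619,.046
a=np.linspace(0,6.283,60)
for p,im in((T,t),(S,s)):
    for z,rr in((0,.055),(.03,.055),(.275,.008)):
        for u in proj(p,np.c_[px+rr*np.cos(a),py+rr*np.sin(a),0*a+z]): cv2.circle(im,tuple(int(round(8*q)) for q in u),4,(0,255,255),-1,shift=3)
    c=proj(p,[[.4635,.067,.275],[.4635,.067,.249]])
    for u in c: cv2.circle(im,tuple(int(round(8*q)) for q in u),8,(0,0,255),-1,shift=3)
cv2.imwrite("pics/ov.png",np.hstack([cv2.resize(s[140:290,250:380],None,fx=3,fy=4),cv2.resize(t[155:305,315:425],None,fx=3.5,fy=4)]))
E
```

```text
(no output)
```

View pics/ov.png

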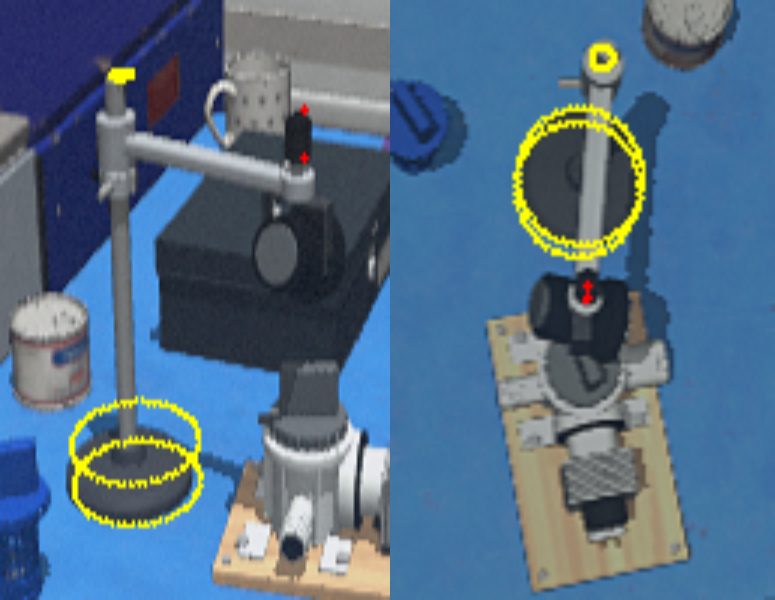

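Emit:
{"method": "servo_tool", "body": {"targets": [{"offset": [-10,0,0],"turn": -10.5,"fingers": 0},{"offset": [-10,0,0],"turn": -10.5,"fingers": 0},{"offset": [-10,0,0],"turn": -10.5,"fingers": 0},{"offset": [-10,0,0],"turn": -10.5,"fingers": 0},{"offset": [-10,0,0],"turn": -10.5,"fingers": 0},{"offset": [-10,0,0],"turn": -10.5,"fingers": 0},{"offset": [-10,0,0],"turn": -10.5,"fingers": 0},{"offset": [-10,0,0],"turn": -10.5,"fingers": 0},{"offset": [-10,0,0],"turn": -10.5,"fingers": 0},{"offset": [-10,0,0],"turn": -10.5,"fingers": 0},{"offset": [0,0,0],"turn": -10.5,"fingers": 0},{"offset": [0,0,0],"turn": -10.5,"fingers": 0},{"offset": [0,0,0],"turn": -10.5,"fingers": 0},{"offset": [0,0,0],"turn": -10.5,"fingers": 0},{"offset": [0,0,0],"turn": -10.5,"fingers": 0}]}}

```text
time: 3.08
tool_pos: [0.1788, -0.549, 0.3291]
eef_rot: [-151.2, 87.6, -163.6]
ft_force: [0.4, -0.1, 0.7]
gripper_width: 0.0855
```

Emit:
{"method": "servo_tool", "body": {"targets": [{"offset": [0,55,19],"turn": 0,"fingers": 0},{"offset": [0,55,19],"turn": 0,"fingers": 0},{"offset": [0,55,19],"turn": 0,"fingers": 0},{"offset": [0,55,19],"turn": 0,"fingers": 0},{"offset": [0,55,19],"turn": 0,"fingers": 0},{"offset": [0,55,19],"turn": 0,"fingers": 0},{"offset": [0,55,19],"turn": 0,"fingers": 0},{"offset": [0,55,19],"turn": 0,"fingers": 0},{"offset": [0,55,19],"turn": 0,"fingers": 0},{"offset": [0,55,19],"turn": 0,"fingers": 0},{"offset": [0,55,19],"turn": 0,"fingers": 0},{"offset": [0,55,19],"turn": 0,"fingers": 0}]}}

```text
time: 4.58
tool_pos: [0.5446, 0.0504, 0.3086]
eef_rot: [-151.1, 87.7, -163.4]
ft_force: [0.7, -0.6, 1.0]
gripper_width: 0.0853
```

```bash
python3 - <<'E'
from h import *
np.set_printoptions(precision=4,suppress=True)
p,R,s=tool();print(s["time"],p,R[:,1],s["joints"])
w=camera_params("wrist");f=grab_frame("wrist");show(f,"w1.png")
r=spot_in("wrist","knob");print([(q["score"],np.array(q["centre"])) for q in r])
print(proj(w,[[.466,.067,.275],[.619,.047,.275]]))
E
```

```text
4.575 [0.5446 0.0504 0.3086] [ 0.2117  0.9771 -0.0191] [ -1.5263  12.7189  79.7096  -0.7076  89.7292 -79.2654]
[(0.7, array([0.4826, 0.0592, 0.2397]))]
[[319.5494 132.8954]
 [339.971  383.4467]]
```

View pics/w1.png

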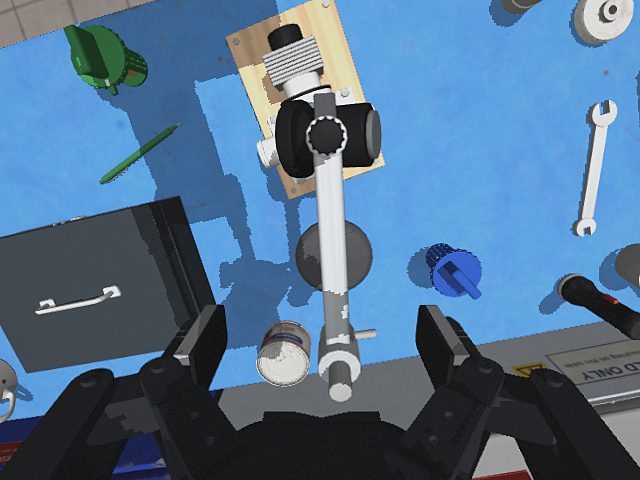

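```bash
python3 - <<'E'
from h import *
np.set_printoptions(precision=4,suppress=True)
p,R,s=tool();w=camera_params("wrist")
k=atz(w,(326,135),.275);q=atz(w,(340,391),.275);print(k,q,k-q,np.linalg.norm(k-q))
d=(k-q)[:2];d/=np.linalg.norm(d);tan=np.array([d[1],-d[0]]);print("tangent yaw",np.degrees(np.arctan2(tan[1],tan[0])))
print(R)
tgt=np.r_[k[:2],.30];print("to above knob (tool mm)",1000*R.T@(tgt-p));tgt[2]=.254;print(1000*R.T@(tgt-p))
E
```

```text
[0.469  0.0728 0.275 ] [0.6253 0.0496 0.275 ] [-0.1562  0.0231  0.    ] 0.15795141458523312
tangent yaw 81.58131424630558
[[-0.0381  0.2062  0.9778]
 [-0.008   0.9784 -0.2067]
 [-0.9992 -0.0157 -0.0356]]
to above knob (tool mm) [ 10.283    3.1037 -78.9964]
[ 56.2481   3.8265 -77.359 ]
```

Emit:
{"method": "servo_tool", "body": {"targets": [{"offset": [1,1,-40],"turn": -4,"fingers": 130},{"offset": [1,1,-40],"turn": 0,"fingers": 130},{"offset": [0,0,0],"turn": 0,"fingers": 130},{"offset": [0,0,0],"turn": 0,"fingers": 130}]}}

```text
time: 5.18
tool_pos: [0.4659, 0.0643, 0.3098]
eef_rot: [-154.7, 87.8, -163.0]
ft_force: [-0.5, 0.2, 0.1]
gripper_width: 0.0421
```

```bash
python3 - <<'E'
from h import *
np.set_printoptions(precision=4,suppress=True)
p,R,s=tool();print(s["time"],s["gripper_width"],p,R)
w=camera_params("wrist");f=grab_frame("wrist");show(f,"w2.png")
print(1000*R.T@(np.array([.469,.0728,.252])-p))
E
```

```text
5.175 0.04208590782038551 [0.4659 0.0643 0.3098] [[-0.0369  0.1439  0.9889]
 [-0.0113  0.9895 -0.1444]
 [-0.9993 -0.0165 -0.0349]]
[57.5768  9.7958  3.903 ]
```

View pics/w2.png

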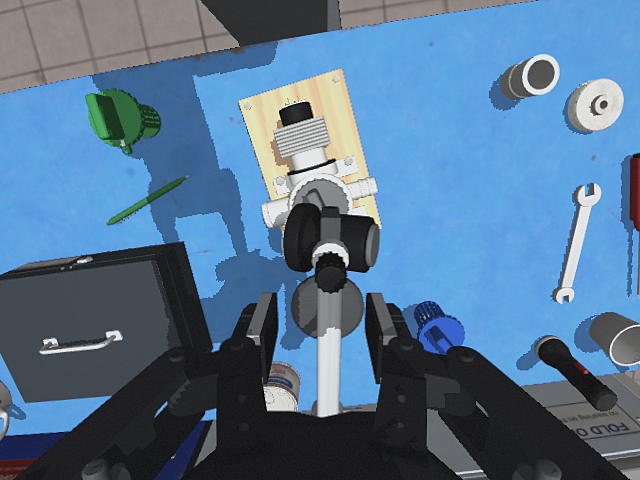

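```bash
python3 - <<'E'
from h import *
np.set_printoptions(precision=4,suppress=True)
p,R,s=tool();w=camera_params("wrist")
k=atz(w,(331,275),.275);print(k,1000*R.T@(np.r_[k[:2],.252]-p))
E
```

```text
[0.4655 0.0705 0.275 ] [57.5193  6.9827  0.4368]
```

Emit:
{"method": "servo_tool", "body": {"targets": [{"offset": [10,8,1],"turn": 0,"fingers": 130},{"offset": [25,0,0],"turn": 0,"fingers": 130},{"offset": [22,0,0],"turn": 0,"fingers": 130},{"offset": [0,0,0],"turn": 0,"fingers": 130}]}}

```text
time: 5.72
tool_pos: [0.4645, 0.0722, 0.2499]
eef_rot: [-157.9, 87.4, -166.2]
ft_force: [0.2, 0.5, 0.1]
gripper_width: 0.0419
```

```bash
python3 - <<'E'
from h import *
np.set_printoptions(precision=4,suppress=True)
p,R,s=tool();print(s["time"],s["gripper_width"],p,s["ft_force"])
f=grab_frame("wrist");show(f,"w3.png",(160,160,480,400),2)
f=grab_frame("side");show(f,"s3.png",(250,120,420,270),4)
E
```

```text
5.725 0.04191771587789117 [0.4645 0.0722 0.2499] [0.2155 0.5232 0.1019]
```

View pics/w3.png

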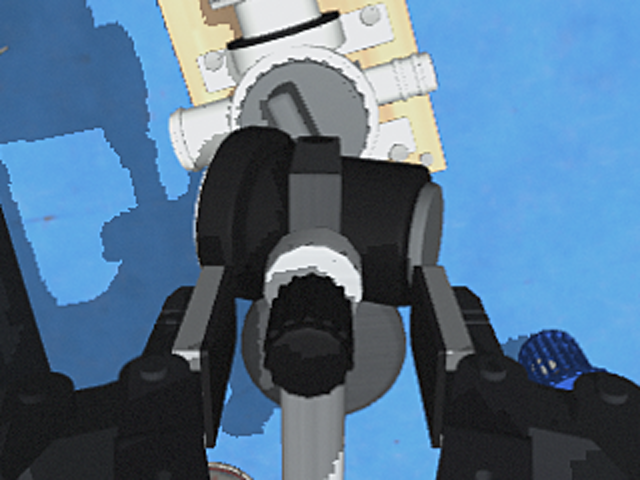

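View pics/s3.png

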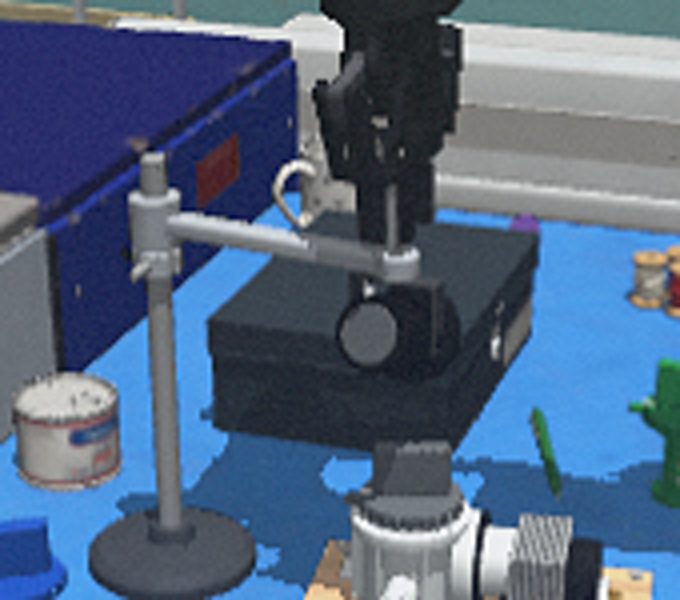

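Emit:
{"method": "servo_tool", "body": {"targets": [{"offset": [0,12,0],"turn": 0,"fingers": 130},{"offset": [-0.5,14,1.6],"turn": 5,"fingers": 130},{"offset": [-0.5,14,1.6],"turn": 5,"fingers": 130},{"offset": [-0.5,14,1.6],"turn": 5,"fingers": 130},{"offset": [-0.5,14,1.6],"turn": 5,"fingers": 130},{"offset": [-0.5,14,1.6],"turn": 5,"fingers": 130},{"offset": [-0.5,14,1.6],"turn": 5,"fingers": 130},{"offset": [-0.5,14,1.6],"turn": 5,"fingers": 130},{"offset": [-0.5,14,1.6],"turn": 5,"fingers": 130}]}}

```text
time: 6.95
tool_pos: [0.5268, 0.1782, 0.2536]
eef_rot: [-114.8, 87.8, -163.2]
ft_force: [-0.7, -2.8, -0.1]
gripper_width: 0.042
```

```bash
python3 - <<'E'
from h import *
np.set_printoptions(precision=4,suppress=True)
p,R,s=tool();print(s["time"],s["gripper_width"],p,s["ft_force"],R[:,1])
f=grab_frame("wrist");show(f,"w4.png",(160,160,480,400),2)
E
```

```text
6.95 0.0419648813366977 [0.5268 0.1782 0.2536] [-0.747  -2.7932 -0.0624] [ 0.7471  0.6637 -0.0354]
```

View pics/w4.png

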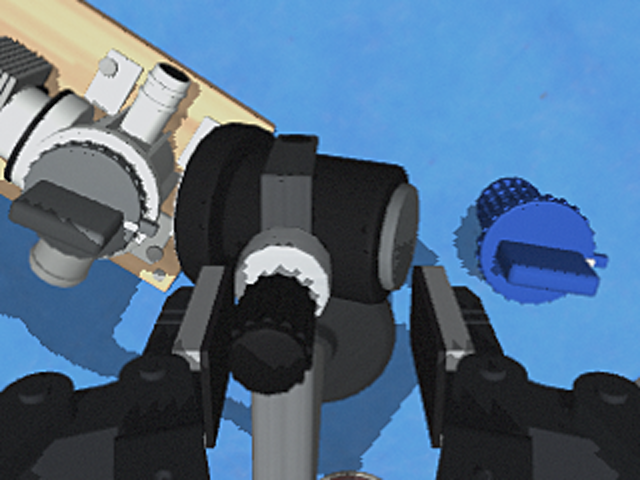

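Emit:
{"method": "servo_tool", "body": {"targets": [{"offset": [-0.5,14,1.6],"turn": 5,"fingers": 130},{"offset": [-0.5,14,1.6],"turn": 5,"fingers": 130},{"offset": [-0.5,14,1.6],"turn": 5,"fingers": 130},{"offset": [-0.5,14,1.6],"turn": 5,"fingers": 130},{"offset": [-0.5,14,1.6],"turn": 5,"fingers": 130},{"offset": [-0.5,14,1.6],"turn": 5,"fingers": 130},{"offset": [-0.5,14,1.6],"turn": 5,"fingers": 130}]}}

```text
time: 7.88
tool_pos: [0.6174, 0.2115, 0.253]
eef_rot: [-80.9, 87.7, -164.2]
ft_force: [-1.8, -0.2, 0.2]
gripper_width: 0.0421
```

```bash
python3 - <<'E'
from h import *
np.set_printoptions(precision=4,suppress=True)
p,R,s=tool();print(s["time"],s["gripper_width"],p,s["ft_force"],R[:,1],s["joints"])
f=grab_frame("wrist");show(f,"w5.png",(160,160,480,400),2)
E
```

```text
7.875 0.04211032977387017 [0.6174 0.2115 0.253 ] [-1.8073 -0.1948  0.2078] [ 0.9925  0.1159 -0.0398] [12.8662 23.3585 71.7591 -0.1164 87.1907  6.2067]
```

View pics/w5.png

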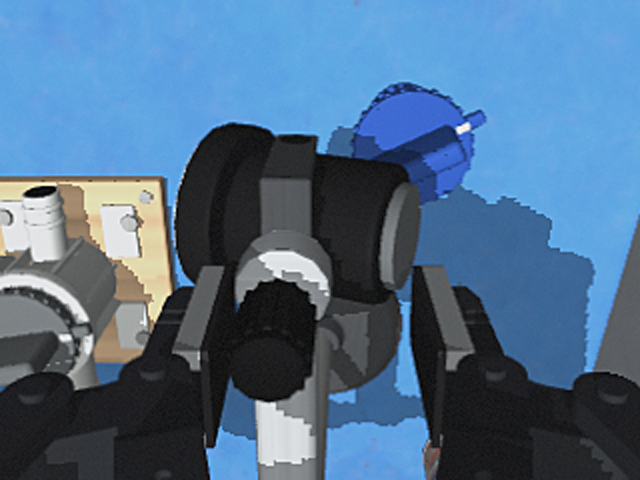

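Emit:
{"method": "servo_tool", "body": {"targets": [{"offset": [-0.3,8.4,1],"turn": 3,"fingers": 130},{"offset": [-0.3,5.6,0.6],"turn": 2,"fingers": 130},{"offset": [0,0,0],"turn": 0,"fingers": 130}]}}

```text
time: 8.3
tool_pos: [0.6318, 0.2109, 0.2526]
eef_rot: [-76.2, 87.7, -164.4]
ft_force: [0.3, -0.4, -0.3]
gripper_width: 0.0419
```

Emit:
{"method": "servo_tool", "body": {"targets": [{"offset": [-0.2,5.6,0.6],"turn": 2,"fingers": 130},{"offset": [0,0,0],"turn": 0,"fingers": 130}]}}

```text
time: 8.55
tool_pos: [0.6375, 0.2102, 0.2525]
eef_rot: [-73.9, 87.7, -164.2]
ft_force: [0.5, 0.7, 0.5]
gripper_width: 0.0422
```

Emit:
{"method": "servo_tool", "body": {"targets": [{"offset": [-0.2,5.6,0.6],"turn": 2,"fingers": 130},{"offset": [0,0,0],"turn": 0,"fingers": 130}]}}

```text
time: 8.8
tool_pos: [0.6428, 0.2096, 0.2524]
eef_rot: [-72.5, 87.7, -164.8]
ft_force: [-1.3, -0.1, 1.3]
gripper_width: 0.0416
```

Emit:
{"method": "servo_tool", "body": {"targets": [{"offset": [-0.2,5.6,0.6],"turn": 2,"fingers": 130},{"offset": [0,0,0],"turn": 0,"fingers": 130}]}}

```text
time: 9.05
tool_pos: [0.6431, 0.2089, 0.2522]
eef_rot: [-73.2, 87.0, -167.4]
ft_force: [-11.2, 0.3, 3.1]
gripper_width: 0.0416
```

Emit:
{"method": "servo_tool", "body": {"targets": [{"offset": [-0.2,5.6,0.6],"turn": 2,"fingers": 130},{"offset": [0,0,0],"turn": 0,"fingers": 130}]}}

```text
time: 9.3
tool_pos: [0.6433, 0.2082, 0.2519]
eef_rot: [-73.2, 86.3, -169.5]
ft_force: [-21.7, 0.7, 5.8]
gripper_width: 0.0419
```

```bash
python3 - <<'E'
from h import *
np.set_printoptions(precision=4,suppress=True)
p,R,s=tool();print(s["time"],s["gripper_width"],p,s["ft_force"],R[:,1],s["joints"])
f=grab_frame("wrist");show(f,"w6.png",(160,160,480,400),2)
E
```

```text
9.3 0.041857801037918266 [0.6433 0.2082 0.2519] [-21.6961   0.7464   5.7635] [ 0.9922 -0.1089 -0.061 ] [11.9902 26.3001 67.157   0.0925 90.1924 18.2188]
```

View pics/w6.png

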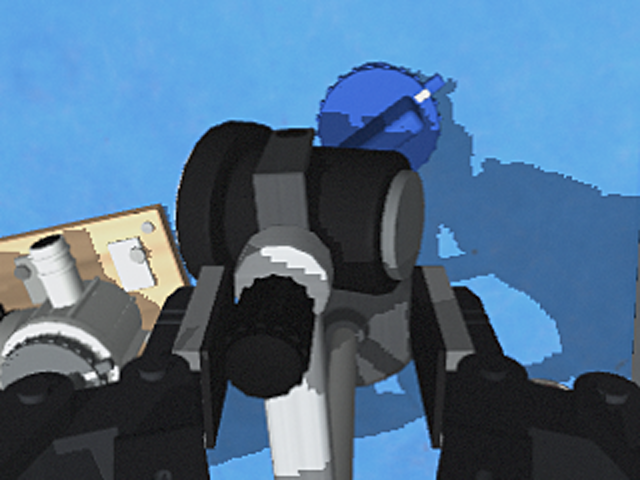

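Emit:
{"method": "servo_tool", "body": {"targets": [{"offset": [0,-12,0],"turn": 0,"fingers": 130},{"offset": [0,-10,0],"turn": 0,"fingers": 130},{"offset": [0,0,0],"turn": 0,"fingers": 130}]}}

```text
time: 9.72
tool_pos: [0.6321, 0.2103, 0.2538]
eef_rot: [-67.6, 87.8, -163.8]
ft_force: [0.5, -0.4, 0.5]
gripper_width: 0.0425
```

```bash
python3 - <<'E'
from h import *
np.set_printoptions(precision=4,suppress=True)
p,R,s=tool();print(s["time"],s["gripper_width"],p,s["ft_force"],R,s["joints"])
f=grab_frame("wrist");show(f,"w7.png",(160,160,480,400),2)
E
```

```text
9.725 0.04250300817547981 [0.6321 0.2103 0.2538] [ 0.5077 -0.4414  0.4719] [[-0.0369  0.9934 -0.1087]
 [-0.0107 -0.1092 -0.994 ]
 [-0.9993 -0.0356  0.0147]] [12.4974 24.5092 69.7866 -0.1405 87.904  18.7622]
```

View pics/w7.png

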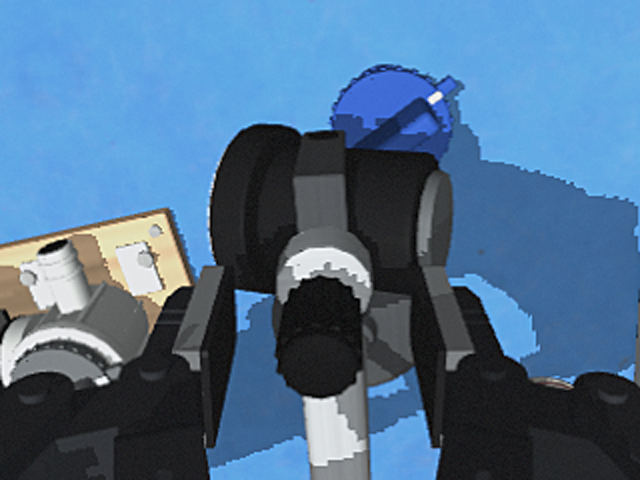

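Emit:
{"method": "servo_tool", "body": {"targets": [{"offset": [-40,0,0],"turn": 0,"fingers": 130},{"offset": [-30,0,0],"turn": 0,"fingers": 130},{"offset": [0,0,0],"turn": -10.5,"fingers": 0},{"offset": [0,0,0],"turn": -10.5,"fingers": 0},{"offset": [0,0,0],"turn": -10.5,"fingers": 0},{"offset": [0,0,0],"turn": -10.5,"fingers": 0},{"offset": [0,0,0],"turn": -10.5,"fingers": 0},{"offset": [0,0,0],"turn": -10.5,"fingers": 0},{"offset": [0,0,0],"turn": -10.5,"fingers": 0},{"offset": [0,0,0],"turn": -10.5,"fingers": 0},{"offset": [0,0,0],"turn": -10.5,"fingers": 0},{"offset": [0,-35,-43],"turn": 0,"fingers": 0},{"offset": [0,-35,-43],"turn": 0,"fingers": 0},{"offset": [0,-35,-43],"turn": 0,"fingers": 0},{"offset": [0,-35,-43],"turn": 0,"fingers": 0},{"offset": [0,0,0],"turn": 0,"fingers": 0}]}}

```text
time: 11.78
tool_pos: [0.4565, 0.0746, 0.3325]
eef_rot: [-160.7, 87.8, -162.6]
ft_force: [1.0, 0.1, -0.1]
gripper_width: 0.0854
```

```bash
python3 - <<'E'
from h import *
np.set_printoptions(precision=4,suppress=True)
p,R,s=tool();print(s["time"],p,R,s["joints"])
w=camera_params("wrist");f=grab_frame("wrist");show(f,"w8.png");np.save("w8.npy",f)
import pickle;pickle.dump(w,open("w8.pkl","wb"))
for l in("filter_grip","filter"):print(l,[(q["score"],np.array(q["centre"])) for q in spot_in("wrist",l)])
f=grab_frame("side");show(f,"s8.png",(220,120,420,270),4)
f=grab_frame("top");show(f,"t8.png",(300,150,440,270),5)
E
```

```text
11.775 [0.4565 0.0746 0.3325] [[-0.0372  0.0334  0.9987]
 [-0.0116  0.9994 -0.0339]
 [-0.9992 -0.0129 -0.0368]] [  1.1517   4.6983  86.2852  -0.6246  91.1601 -86.9202]
filter_grip [(0.92, array([0.4547, 0.0627, 0.0872])), (0.75, array([ 0.3287, -0.1471,  0.0709])), (0.6, array([0.6452, 0.182 , 0.0656]))]
filter [(0.97, array([0.4558, 0.062 , 0.0879])), (0.74, array([0.6468, 0.1836, 0.0674])), (0.59, array([ 0.3301, -0.1437,  0.0632])), (0.49, array([0.4   , 0.0532, 0.012 ]))]
```

View pics/w8.png

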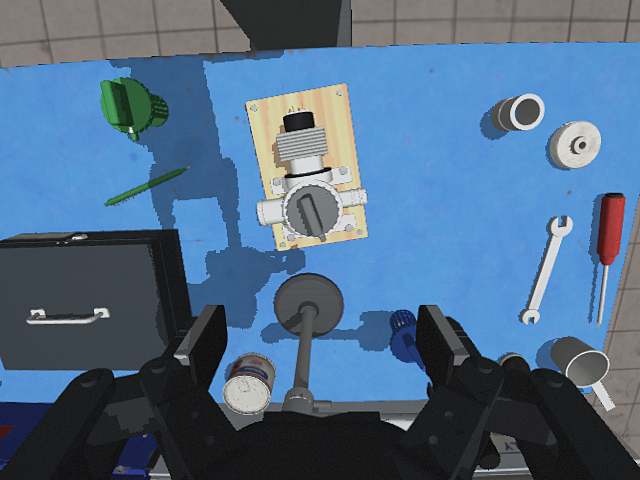

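View pics/s8.png

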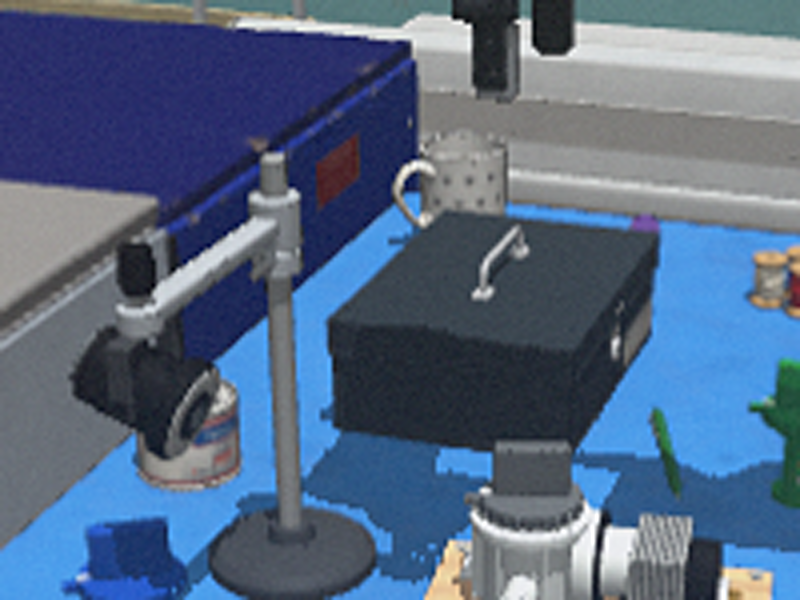

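View pics/t8.png

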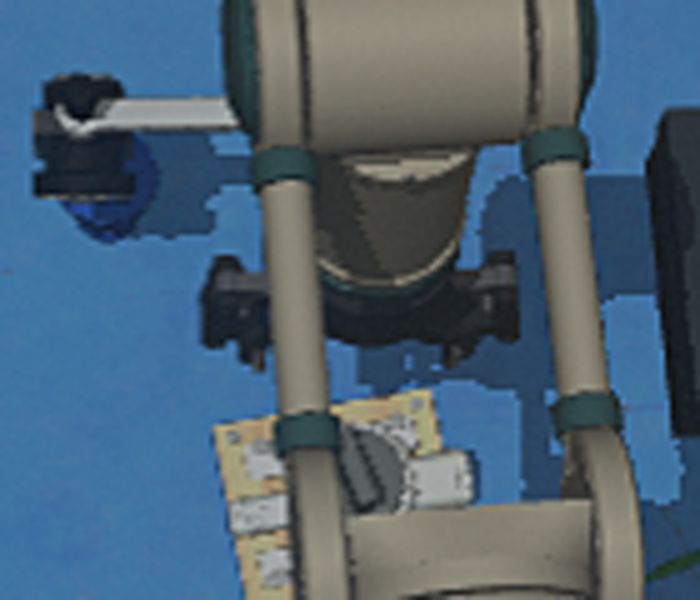

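```bash
python3 - <<'E'
from h import *
f=np.load("w8.npy");show(f,"w8z.png",(265,160,355,260),6)
E
```

```text
(no output)
```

View pics/w8z.png

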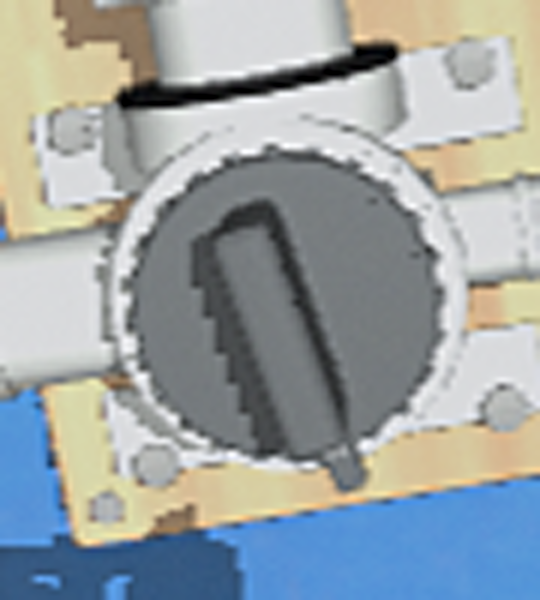

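```bash
python3 - <<'E'
from h import *
import pickle
np.set_printoptions(precision=4,suppress=True)
w=pickle.load(open("w8.pkl","rb"));z=lambda u:(u[0]/6+265-.4,u[1]/6+160-.4)
c=atz(w,z((285,308)),.088);t=atz(w,z((350,475)),.083)
print("cap",c,"tab",t,np.degrees(np.arctan2(*(t-c)[1::-1])))
a=atz(w,z((243,232)),.12);b=atz(w,z((318,448)),.12)
print("bar ends",a,b,(a+b)/2,np.linalg.norm(a-b),np.degrees(np.arctan2(*(b-a)[1::-1])))
# mask
E
```

```text
cap [0.4591 0.0616 0.088 ] tab [0.4954 0.0732 0.083 ] 17.823648793892872
bar ends [0.4386 0.0561 0.12  ] [0.4793 0.0681 0.12  ] [0.459  0.0621 0.12  ] 0.04243957020141817 16.419610286442886
```

Emit:
{"method": "servo_tool", "body": {"targets": [{"offset": [0,-12,0],"turn": -9.5,"fingers": 0},{"offset": [60,0,0],"turn": -9.5,"fingers": 0},{"offset": [60,0,0],"turn": 0,"fingers": 30},{"offset": [60,0,0],"turn": 0,"fingers": 60},{"offset": [0,0,0],"turn": 0,"fingers": 80},{"offset": [0,0,0],"turn": 0,"fingers": 80}]}}

```text
time: 12.78
tool_pos: [0.4537, 0.0627, 0.1533]
eef_rot: [179.8, 87.9, -163.0]
ft_force: [-0.0, -1.3, 0.6]
gripper_width: 0.0587
```

```bash
python3 - <<'E'
from h import *
np.set_printoptions(precision=4,suppress=True)
p,R,s=tool();print(s["time"],p,R,s["joints"],s["ft_force"])
w=camera_params("wrist");f=grab_frame("wrist");show(f,"w9.png",(220,150,420,300),4)
print(1000*R.T@(np.array([.459,.062,.096])-p))
print(proj(w,[[.459,.062,.12],[.459+.023*np.cos(.297),.062+.023*np.sin(.297),.12]])-[220,150])
E
```

```text
12.775 [0.4537 0.0627 0.1533] [[-0.0356 -0.2969  0.9543]
 [-0.0109  0.9549  0.2967]
 [-0.9993  0.0001 -0.0372]] [  -0.3361   10.4343  105.5032   -0.6964   66.0987 -107.313 ] [-0.0361 -1.3445  0.5667]
[57.1186 -2.2269  6.9441]
[[ 96.6591 135.6362]
 [ 96.6712 170.6952]]
```

View pics/w9.png

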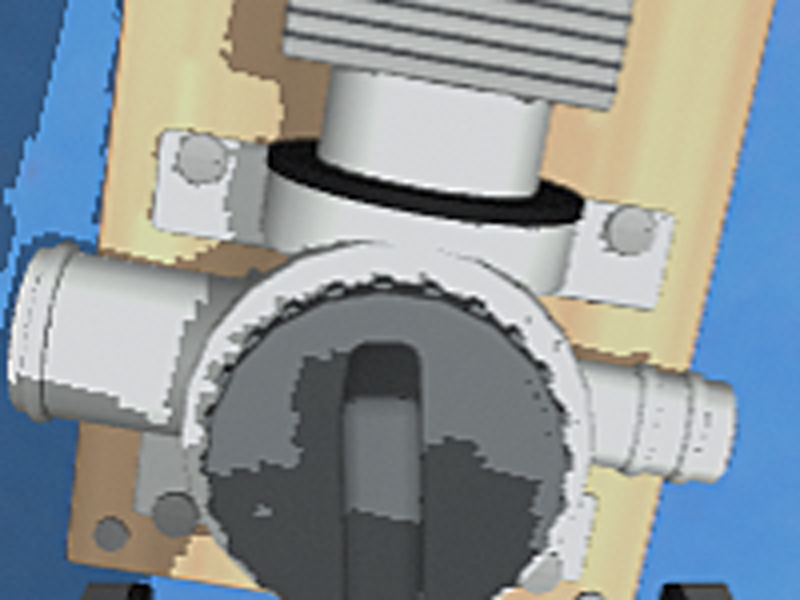

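Emit:
{"method": "servo_tool", "body": {"targets": [{"offset": [20,-2.5,7],"turn": 0,"fingers": 80},{"offset": [20,0,0],"turn": 0,"fingers": 80},{"offset": [17,0,0],"turn": 0,"fingers": 80},{"offset": [0,0,0],"turn": 0,"fingers": 80},{"offset": [0,0,0],"turn": 0,"fingers": 255},{"offset": [0,0,0],"turn": 0,"fingers": 255},{"offset": [0,0,0],"turn": 0,"fingers": 255},{"offset": [0,0,0],"turn": 0,"fingers": 255},{"offset": [0,0,0],"turn": 0,"fingers": 255}], "grip_force": 22}}

```text
time: 13.95
tool_pos: [0.4574, 0.0614, 0.0955]
eef_rot: [179.4, 87.8, -163.3]
ft_force: [0.5, 1.1, 5.9]
gripper_width: 0.0117
```

```bash
python3 - <<'E'
from h import *
np.set_printoptions(precision=4,suppress=True)
p,R,s=tool();print(s["time"],p,R,s["gripper_width"],s["ft_force"])
f=grab_frame("wrist");show(f,"w10.png",(180,160,460,370),2.8)
f=grab_frame("side");show(f,"s10.png",(300,170,400,280),5)
E
```

```text
13.95 [0.4574 0.0614 0.0955] [[-0.0366 -0.2964  0.9544]
 [-0.011   0.9551  0.2962]
 [-0.9993  0.0004 -0.0382]] 0.011718001621328923 [0.4701 1.1015 5.9195]
```

View pics/s10.png

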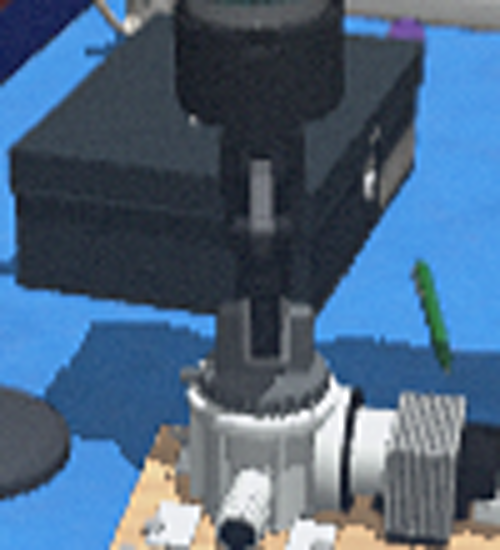

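View pics/w10.png

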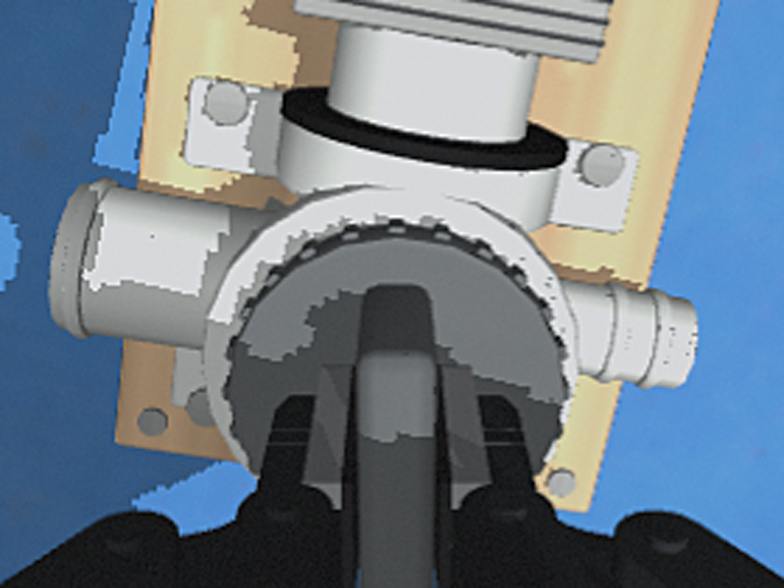

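Emit:
{"method": "servo_tool", "body": {"targets": [{"offset": [-3,0,1],"turn": 0,"fingers": 190},{"offset": [0,0,0],"turn": 0,"fingers": 190},{"offset": [0,0,0],"turn": 0,"fingers": 255},{"offset": [0,0,0],"turn": 0,"fingers": 255},{"offset": [0,0,0],"turn": 0,"fingers": 255}]}}

```text
time: 14.68
tool_pos: [0.4575, 0.0618, 0.0974]
eef_rot: [178.4, 87.7, -164.3]
ft_force: [0.5, 0.6, 0.8]
gripper_width: 0.0115
```

Emit:
{"method": "servo_tool", "body": {"targets": [{"offset": [-12,0,-0.5],"turn": 0,"fingers": 255},{"offset": [-12,0,-0.5],"turn": 0,"fingers": 255},{"offset": [-12,0,-0.5],"turn": 0,"fingers": 255},{"offset": [-12,0,-0.5],"turn": 0,"fingers": 255},{"offset": [0,0,0],"turn": 0,"fingers": 255}]}}

```text
time: 15.3
tool_pos: [0.4583, 0.0617, 0.1468]
eef_rot: [179.6, 87.8, -163.1]
ft_force: [0.4, 0.1, -0.4]
gripper_width: 0.0114
```

```bash
python3 - <<'E'
from h import *
np.set_printoptions(precision=4,suppress=True)
p,R,s=tool();print(s["time"],p,R[:,0],s["gripper_width"],s["ft_force"])
f=grab_frame("side");show(f,"s11.png",(300,150,400,270),5)
E
```

```text
15.3 [0.4583 0.0617 0.1468] [-0.036  -0.0109 -0.9993] 0.011438136772578867 [ 0.3573  0.1305 -0.3648]
```

View pics/s11.png

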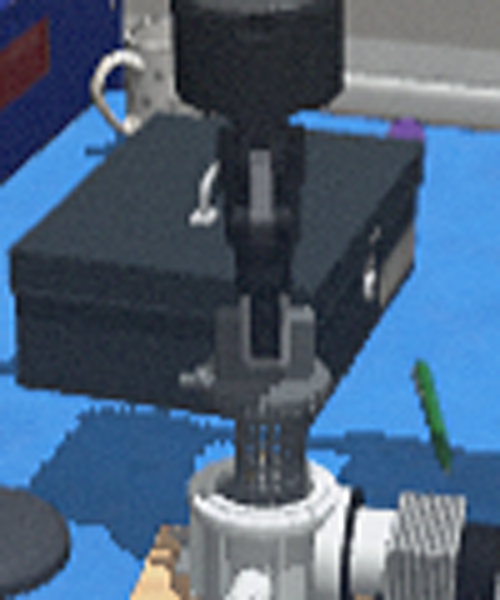

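Emit:
{"method": "servo_tool", "body": {"targets": [{"offset": [0,0,-3],"turn": 0,"fingers": 255},{"offset": [0,0,-3],"turn": 0,"fingers": 255},{"offset": [0,0,-3],"turn": 0,"fingers": 255},{"offset": [0,0,-3],"turn": 0,"fingers": 255},{"offset": [0,0,-3],"turn": 0,"fingers": 255},{"offset": [0,0,0],"turn": 0,"fingers": 255}]}}

```text
time: 16.1
tool_pos: [0.4434, 0.057, 0.1464]
eef_rot: [179.5, 87.7, -163.3]
ft_force: [3.3, -0.8, 3.5]
gripper_width: 0.0113
```

```bash
python3 - <<'E'
from h import *
np.set_printoptions(precision=4,suppress=True)
p,R,s=tool();print(s["time"],p,R[:,0],s["gripper_width"],s["ft_force"])
f=grab_frame("side");show(f,"s12.png",(300,150,400,270),5)
E
```

```text
16.1 [0.4434 0.057  0.1464] [-0.0377 -0.0113 -0.9992] 0.011302269281454702 [ 3.2807 -0.7691  3.5056]
```

View pics/s12.png

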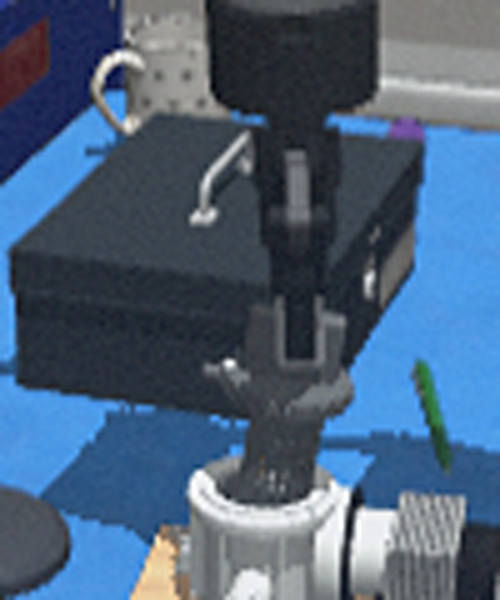

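Emit:
{"method": "servo_tool", "body": {"targets": [{"offset": [0,0,-3],"turn": 0,"fingers": 255},{"offset": [0,0,-3],"turn": 0,"fingers": 255},{"offset": [0,0,-3],"turn": 0,"fingers": 255},{"offset": [0,0,-3],"turn": 0,"fingers": 255},{"offset": [0,0,-3],"turn": 0,"fingers": 255},{"offset": [0,0,0],"turn": 0,"fingers": 255}]}}

```text
time: 16.9
tool_pos: [0.428, 0.0527, 0.1464]
eef_rot: [178.1, 87.6, -164.7]
ft_force: [3.7, -1.4, -1.0]
gripper_width: 0.0113
```

```bash
python3 - <<'E'
from h import *
np.set_printoptions(precision=4,suppress=True)
p,R,s=tool();print(s["time"],p,R[:,0],s["gripper_width"],s["ft_force"])
f=grab_frame("side");show(f,"s13.png",(300,150,400,270),5);np.save("s13.npy",f)
f=grab_frame("wrist");show(f,"w13.png",(180,160,460,370),2.8)
E
```

```text
16.9 [0.428  0.0527 0.1464] [-0.0404 -0.0111 -0.9991] 0.011314603398305135 [ 3.7009 -1.4494 -1.0292]
```

View pics/s13.png

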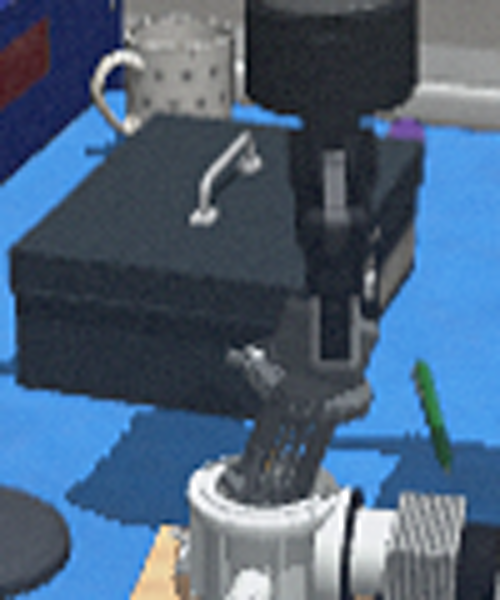

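View pics/w13.png

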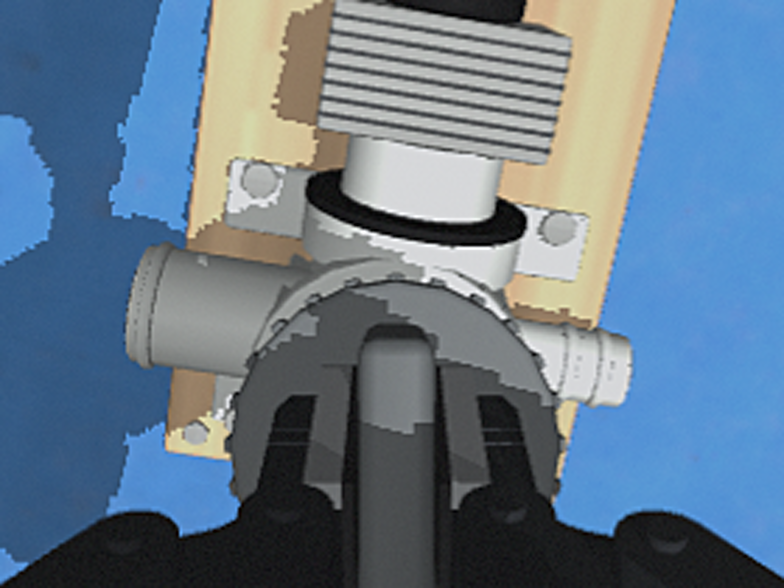

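Emit:
{"method": "servo_tool", "body": {"targets": [{"offset": [-10,0,0],"turn": 0,"fingers": 255},{"offset": [-20,0,0],"turn": 0,"fingers": 255},{"offset": [-25,0,0],"turn": 0,"fingers": 255},{"offset": [-15,0,0],"turn": 0,"fingers": 255},{"offset": [0,0,0],"turn": 0,"fingers": 255}], "grip_force": 60}}

```text
time: 17.62
tool_pos: [0.4307, 0.054, 0.2175]
eef_rot: [177.2, 87.6, -165.6]
ft_force: [0.2, -0.0, -0.7]
gripper_width: 0.0109
```

```bash
python3 - <<'E'
from h import *
import pickle
np.set_printoptions(precision=4,suppress=True)
p,R,s=tool();print(s["time"],p,R,s["gripper_width"],s["ft_force"])
w=camera_params("wrist")
f=grab_frame("side");show(f,"s14.png",(300,120,400,240),5);np.save("s14.npy",f)
g=grab_frame("wrist");np.save("w14.npy",g);pickle.dump((p,R,w),open("14.pkl","wb"))
m=silhouettes("side","filter");print([(q["score"],q["pixels"].sum(),np.argwhere(q["pixels"]).mean(0)) for q in m])
np.save("m14.npy",[q["pixels"] for q in m])
E
```

```text
17.625 [0.4307 0.054  0.2175] [[-0.0398 -0.2964  0.9542]
 [-0.0102  0.955   0.2963]
 [-0.9992  0.002  -0.041 ]] 0.010868811411656675 [ 0.2226 -0.0483 -0.6825]
[(0.88, np.int64(727), array([203.7139, 357.4979])), (0.83, np.int64(539), array([225.9907, 421.4304])), (0.73, np.int64(831), array([268.7389, 252.9795]))]
```

View pics/s14.png

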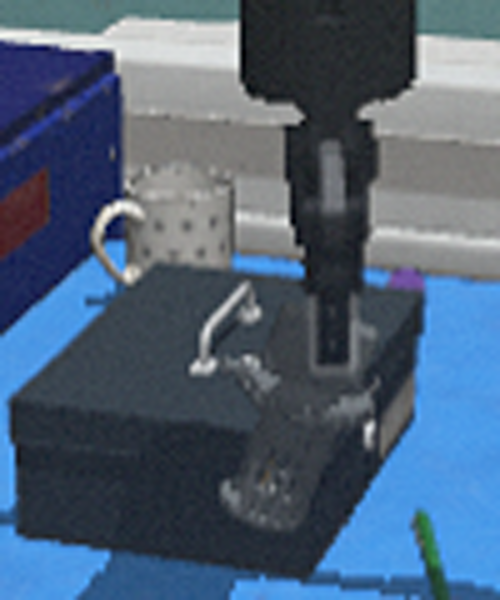

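```bash
python3 - <<'E'
from h import *
f=grab_frame("top");show(f,"t15.png",(290,140,410,230),6);np.save("t15.npy",f)
show(np.load("s14.npy"),"s15.png",(220,130,320,230),6)
show(np.load("w14.npy"),"w15.png")
E
```

```text
(no output)
```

View pics/t15.png

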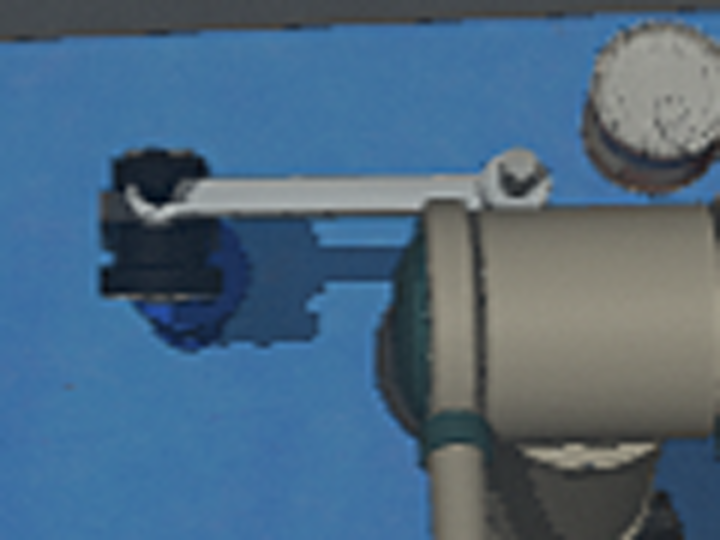

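View pics/s15.png

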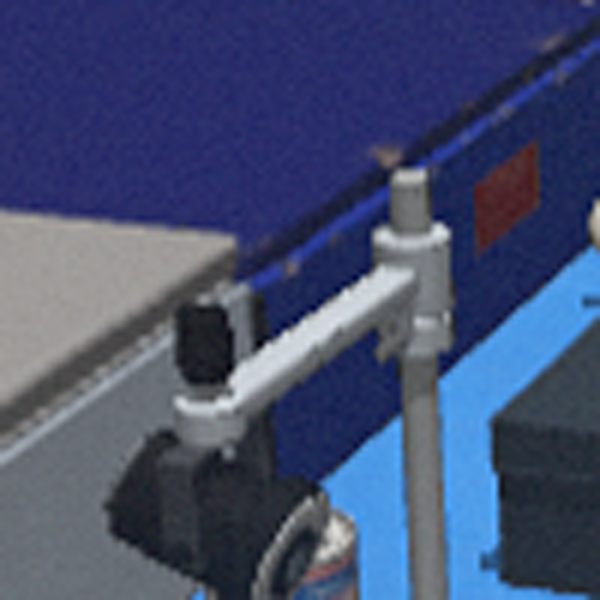

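View pics/w15.png

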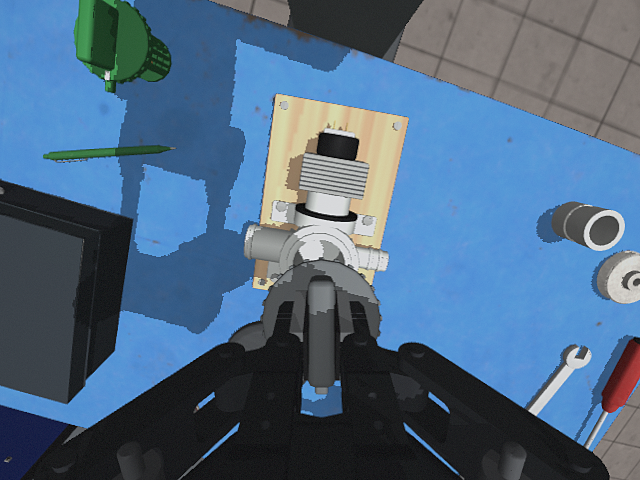

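```bash
python3 - <<'E'
from h import *
np.set_printoptions(precision=4,suppress=True)
T=camera_params("top");S=camera_params("side")
zt=lambda u:(u[0]/6+290-.4,u[1]/6+140-.4); zs=lambda u:(u[0]/6+220-.4,u[1]/6+130-.4)
a=atz(T,zt((210,193.5)),.241);b=atz(T,zt((430,192)),.241);print(a,b,np.degrees(np.arctan2(*(a-b)[:2])))
a=atz(T,zt((210,180)),.241);b=atz(T,zt((430,177)),.241);print(a,b,np.degrees(np.arctan2(*(a-b)[:2])))
k=atz(T,zt((160,165)),.275);q=atz(T,zt((523,163)),.275);print("top knob/post",k,q)
k2=atz(S,zs((202,310)),.275);q2=atz(S,zs((411,175)),.275);print("side knob/post",k2,q2,k2-q2,np.linalg.norm(k2-q2))
# arm top edges in side at z .241: 
a=atz(S,zs((240,392)),.241);b=atz(S,zs((385,272)),.241);print(a,b,np.degrees(np.arctan2(*(a-b)[:2])))
a=atz(S,zs((250,408)),.241);b=atz(S,zs((405,283)),.241);print(a,b,np.degrees(np.arctan2(*(a-b)[:2])))
E
```

```text
[0.6303 0.1785 0.241 ] [0.6262 0.0801 0.241 ] 2.3406075115956826
[0.6367 0.1782 0.241 ] [0.6334 0.0797 0.241 ] 1.9211723328642607
top knob/post [0.6314 0.1999 0.275 ] [0.6247 0.0412 0.275 ]
side knob/post [0.6282 0.2112 0.275 ] [0.6213 0.0524 0.275 ] [0.0069 0.1588 0.    ] 0.15894488257523406
[0.6225 0.1995 0.241 ] [0.6259 0.0708 0.241 ] -1.519368195176066
[0.6124 0.2116 0.241 ] [0.6133 0.0799 0.241 ] -0.3959968074316373
```

```bash
python3 - <<'E'
from h import *
f=np.load("s14.npy");show(f,"s16.png",(235,190,295,240),10)
g=np.load("t15.npy");show(g,"t16.png",(300,158,345,200),12)
E
```

```text
(no output)
```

View pics/s16.png

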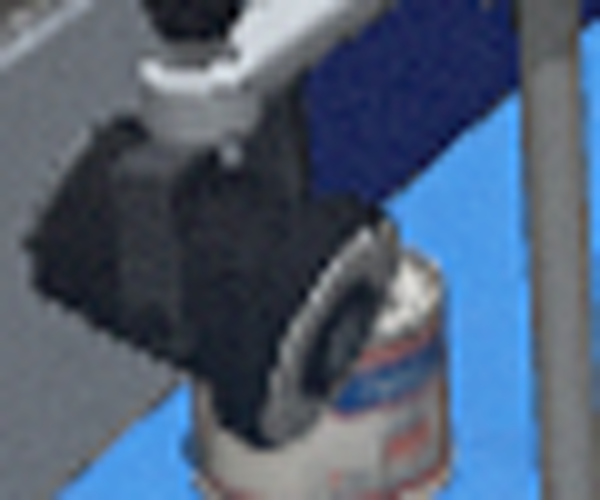

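View pics/t16.png

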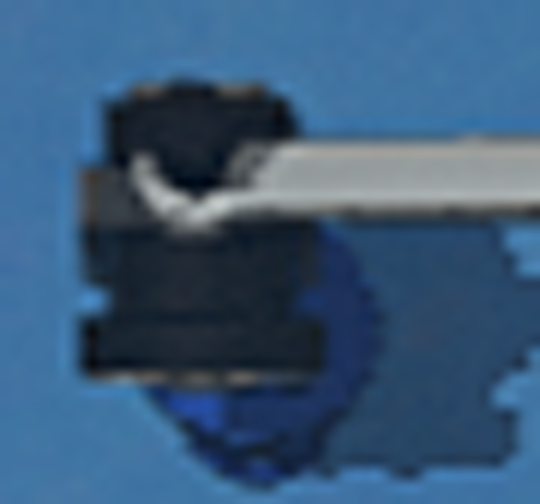

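```bash
python3 - <<'E'
from h import *
np.set_printoptions(precision=4,suppress=True)
T=camera_params("top");S=camera_params("side")
print("side lens",atz(S,(267.5,222.5),.1818))
a=atz(T,(316.5,189.2),.209);print("top ring top edge",a,"lens x",a[0]+.0099)
print("tri approx", )
yaw=np.radians(-2.3);c,s=np.cos(np.radians(20)),np.sin(np.radians(20))
Rz=np.array([[np.cos(yaw),-np.sin(yaw),0],[np.sin(yaw),np.cos(yaw),0],[0,0,1]])
im={"s":(S,np.load("s14.npy")),"t":(T,np.load("t15.npy"))}
L=np.array([.605,.206,.1818])
xl=Rz@[-c,0,-s];zl=Rz@[-s,0,c];yl=np.cross(zl,xl)
t=np.linspace(0,6.283,80)
P=L+.029*(np.outer(np.cos(t),yl)+np.outer(np.sin(t),zl))
for k,(p,f) in im.items():
    f=f[:,:,::-1].copy()
    box=(235,190,295,240) if k=="s" else (300,158,345,200);K=10
    g=cv2.resize(f[box[1]:box[3],box[0]:box[2]],None,fx=K,fy=K,interpolation=cv2.INTER_CUBIC)
    for u in proj(p,np.vstack([P,[L]])): cv2.circle(g,tuple(int(round(q)) for q in (u+.5-np.array(box[:2]))*K),2,(0,255,255),-1)
    cv2.imwrite(f"pics/l_{k}.png",g)
E
```

```text
side lens [0.6058 0.205  0.1818]
top ring top edge [0.5934 0.2026 0.209 ] lens x 0.603298205029553
tri approx
```

View pics/l_s.png

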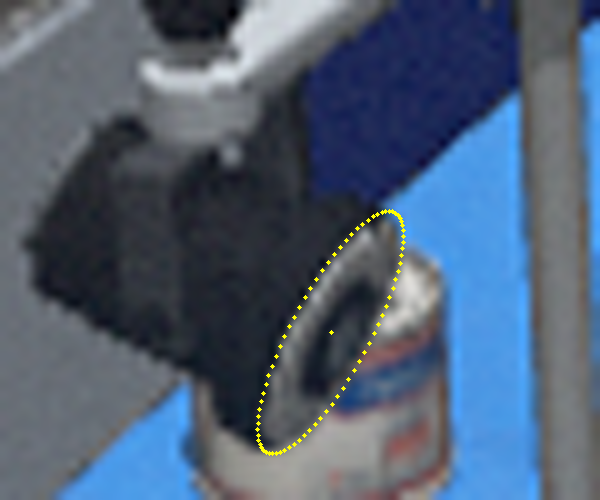

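View pics/l_t.png

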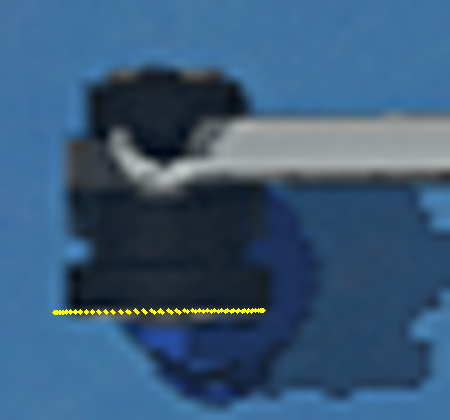

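Emit:
{"method": "servo_tool", "body": {"targets": [{"offset": [0,0,0],"turn": 9.5,"fingers": 255},{"offset": [0,0,0],"turn": 10,"fingers": 255},{"offset": [7,39,7],"turn": 0,"fingers": 255},{"offset": [7,39,7],"turn": 0,"fingers": 255},{"offset": [7,39,7],"turn": 0,"fingers": 255},{"offset": [7,39,7],"turn": 0,"fingers": 255},{"offset": [0,0,0],"turn": 0,"fingers": 255},{"offset": [0,0,0],"turn": 0,"fingers": 255}]}}

```text
time: 18.82
tool_pos: [0.4638, 0.2076, 0.1849]
eef_rot: [-161.2, 87.5, -163.5]
ft_force: [-0.1, -0.1, -0.2]
gripper_width: 0.0107
```

```bash
python3 - <<'E'
from h import *
import pickle
np.set_printoptions(precision=4,suppress=True)
p,R,s=tool();print(s["time"],p,R,s["gripper_width"],s["ft_force"])
w=camera_params("wrist")
f=grab_frame("side");show(f,"s17.png",(240,150,340,260),5.4);np.save("s17.npy",f)
g=grab_frame("wrist");np.save("w17.npy",g);pickle.dump((p,R,w),open("17.pkl","wb"));show(g,"w17.png",(180,160,460,370),2.8)
g=grab_frame("top");np.save("t17.npy",g);show(g,"t17.png",(290,150,390,240),6)
E
```

```text
18.825 [0.4638 0.2076 0.1849] [[-0.041   0.0387  0.9984]
 [-0.0122  0.9992 -0.0392]
 [-0.9991 -0.0138 -0.0405]] 0.010713364314195893 [-0.0645 -0.1354 -0.1527]
```

View pics/s17.png

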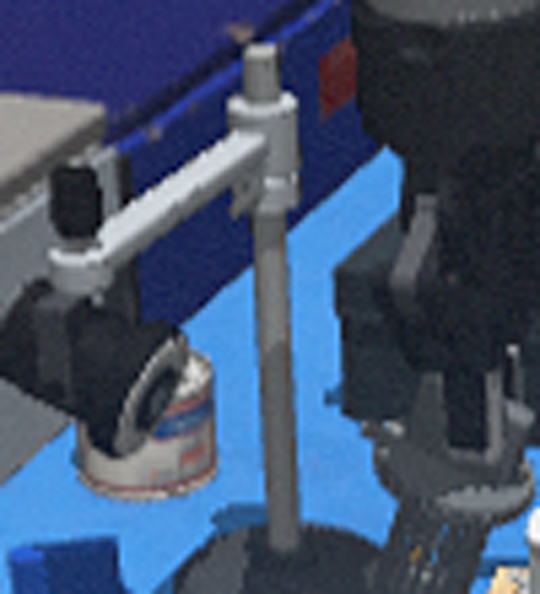

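View pics/w17.png

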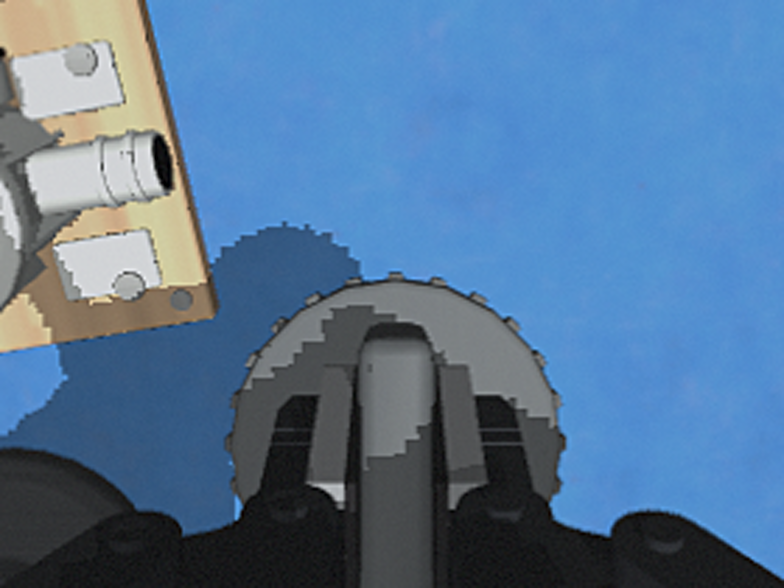

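View pics/t17.png

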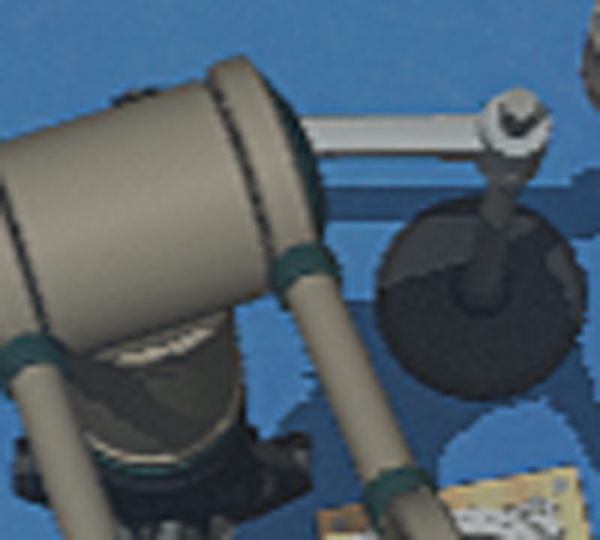

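```bash
cat > ov.py <<'E'
from h import *
import pickle
def pose(p,R,tilt,dx=0.,up=.011,zf=.088,yaw=None):
    # filter rotation: y along tool y; z tilted abs 'tilt' deg
    y=R[:,1]-np.array([0,0,R[2,1]]);y/=np.linalg.norm(y)
    h=np.cross(y,[0,0,1]);t=np.radians(tilt)
    z=-np.sin(t)*h+np.cos(t)*np.array([0,0,1]);x=np.cross(y,z)
    F=np.c_[x,y,z]
    piv=p-up*R[:,0]
    return F,piv-F@np.array([dx,0,zf])
def wire(F,o):
    t=np.linspace(0,2*np.pi,120);L=[]
    for r,z in((.021,0),(.021,.058),(.031,.058),(.031,.068)): L.append(np.c_[r*np.cos(t),r*np.sin(t),0*t+z])
    b=lambda a,c:np.linspace(a,c,40)
    for z in(.0675,.1005):
        q=[(s*.023,u*.006,z) for s,u in((1,1),(1,-1),(-1,-1),(-1,1),(1,1))]
        for i in range(4): L.append(b(np.array(q[i]),np.array(q[i+1])))
    for s in(1,-1):
        for u in(1,-1): L.append(b(np.array((s*.023,u*.006,.0675)),np.array((s*.023,u*.006,.1005))))
    for u in(1,-1): L.append(b(np.array((.0108,u*.018,.006)),np.array((.0108,u*.018,.052))))
    L.append(b(np.array((.031,0,.063)),np.array((.037,0,.063))))
    return np.vstack(L)@F.T+o
def draw(f,cam_p,P,box,k,name):
    g=f[:,:,::-1].copy();g=cv2.resize(g[box[1]:box[3],box[0]:box[2]],None,fx=k,fy=k,interpolation=cv2.INTER_CUBIC)
    for u in proj(cam_p,P):
        v=(u+.5-np.array(box[:2]))*k;cv2.circle(g,(int(v[0]),int(v[1])),1,(0,255,255),-1)
    cv2.imwrite("pics/"+name,g)
E
python3 - <<'E'
from ov import *
p,R,w=pickle.load(open("17.pkl","rb"));f=np.load("s17.npy");g=np.load("w17.npy");S=camera_params("side")
F,o=pose(p,R,20.)
draw(f,S,wire(F,o),(295,200,355,280),7.5,"o_s.png");draw(g,w,wire(F,o),(180,200,460,400),2.8,"o_w.png")
show(f,"o_s0.png",(295,200,355,280),7.5)
E
```

```text
(no output)
```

View pics/o_s0.png

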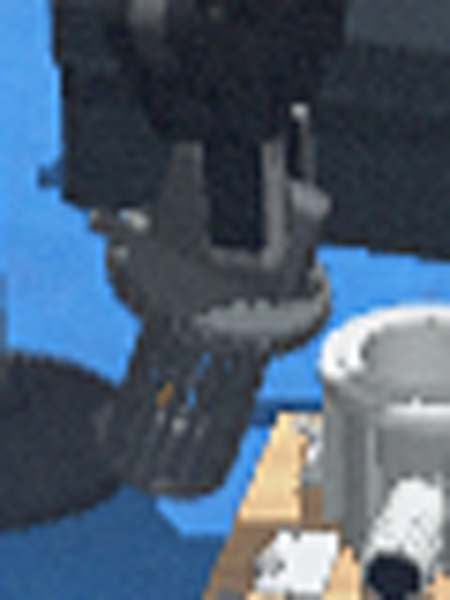

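View pics/o_s.png

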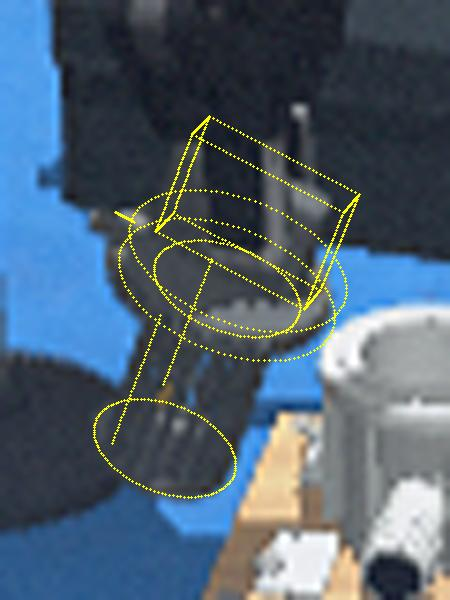

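View pics/o_w.png

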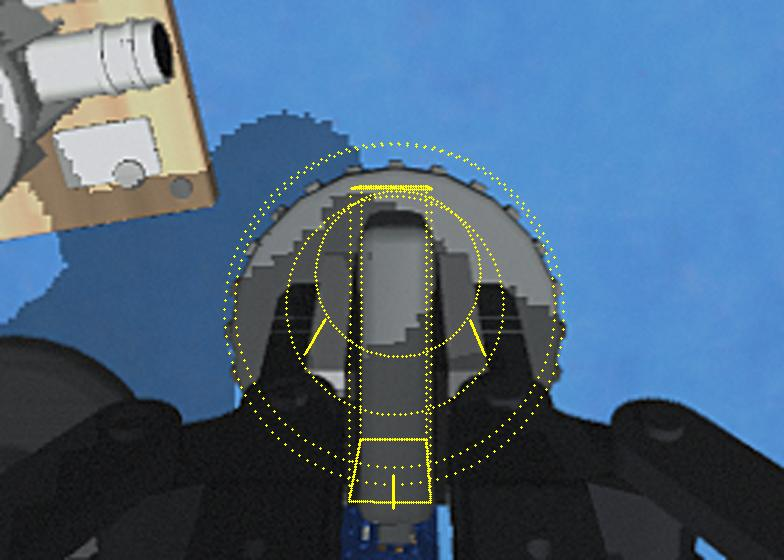

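```bash
cat > fit.py <<'E'
from ov import *
from scipy.optimize import least_squares
def circ(F,o,r,z):
    t=np.linspace(0,2*np.pi,181);return np.c_[r*np.cos(t),r*np.sin(t),0*t+z]@F.T+o
def fit(p,R,w,S,sb,sk,wb,wk,ob):
    s=lambda P:(proj(S,P)+.5-np.array(sb))*sk
    v=lambda P:(proj(w,P)+.5-np.array(wb))*wk
    def res(q,full=False):
        F,o=pose(p,R,q[0],q[1]/1e3,q[2]/1e3)
        b=s(circ(F,o,.021,0));c=np.vstack([s(circ(F,o,.031,.058)),s(circ(F,o,.031,.068))])
        cw=np.vstack([v(circ(F,o,.031,.058)),v(circ(F,o,.031,.068))])
        tab=s(np.array([[.037,0,.063]])@F.T+o)[0]
        m=dict(bot=b[:,1].max(),botR=b[:,0].max(),capR=c[:,0].max(),capB=c[:,1].max(),tabx=tab[0],taby=tab[1],wtop=cw[:,1].min())
        if full:return m
        return [(m[k]-ob[k])/(wk if k=="wtop" else sk) for k in ob]
    r=least_squares(res,[18,0,10]);print(r.x,np.round(r.fun,2),list(ob));return pose(p,R,r.x[0],r.x[1]/1e3,r.x[2]/1e3),r.x
E
python3 - <<'E'
from fit import *
np.set_printoptions(precision=4,suppress=True)
p,R,w=pickle.load(open("17.pkl","rb"));f=np.load("s17.npy");g=np.load("w17.npy");S=camera_params("side")
(F,o),q=fit(p,R,w,S,(295,200),7.5,(180,200),2.8,dict(bot=498,capR=330,capB=350,tabx=93,taby=217,wtop=167))
draw(f,S,wire(F,o),(295,200,355,280),7.5,"o_s.png");draw(g,w,wire(F,o),(180,200,460,400),2.8,"o_w.png")
E
```

```text
[14.3598 -7.4588 10.4804] [-0.02  0.17  0.06  0.44  0.17  0.16] ['bot', 'capR', 'capB', 'tabx', 'taby', 'wtop']
```

View pics/o_s.png

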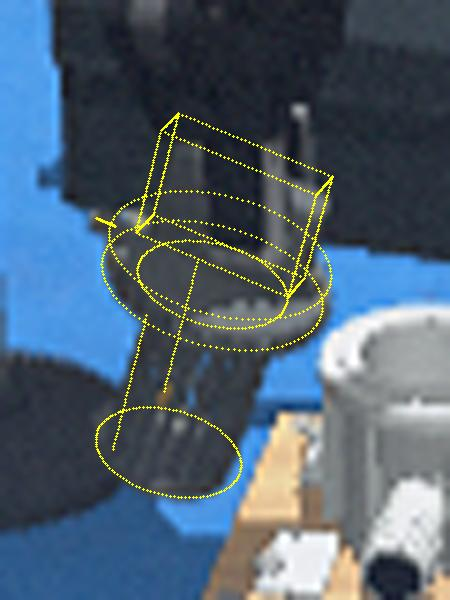

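View pics/o_w.png

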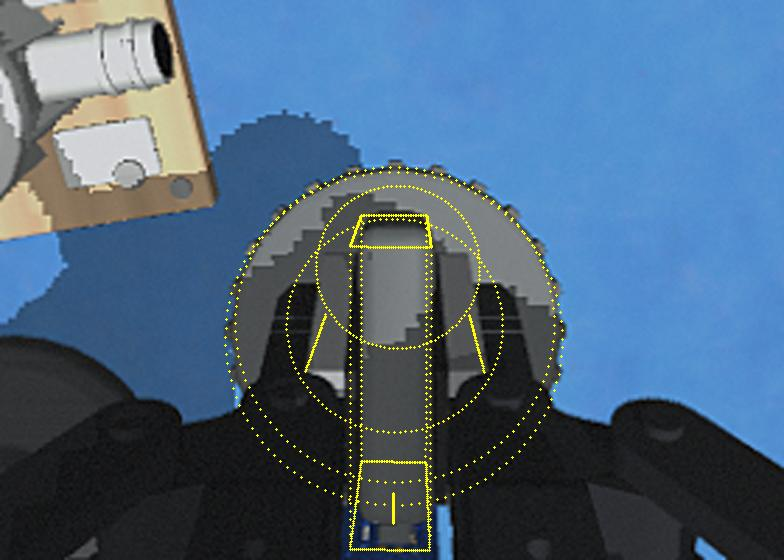

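```bash
python3 - <<'E'
from h import *
g=np.load("w17.npy");a=cv2.convertScaleAbs(g,alpha=1.8);show(a,"wz1.png",(255,250,385,400),4)
E
```

View pics/wz1.png

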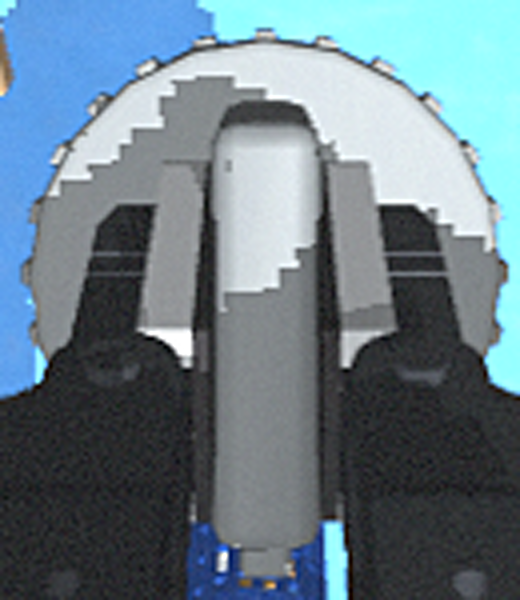

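```bash
python3 - <<'E'
from fit import *
np.set_printoptions(precision=3,suppress=True)
p,R,w=pickle.load(open("17.pkl","rb"));S=camera_params("side")
pts=np.array([[-.031,0,.068],[-.023,0,.0675],[-.023,0,.1],[.023,0,.1005]])
rows=np.array([42,100,120,546])/4+250-.4
def res(q):
    F,o=pose(p,R,q[0],q[1]/1e3,q[2]/1e3); return proj(w,pts@F.T+o)[:,1]-rows
r=least_squares(res,[18,0,10]);print(r.x,r.fun)
F,o=pose(p,R,*(r.x*[1,1e-3,1e-3]))
print(proj(w,np.array([[.037,0,.068],[.037,0,.063],[.040,0,.063]])@F.T+o)[:,1]*4-1000)
draw(np.load("s17.npy"),S,wire(F,o),(295,200,355,280),7.5,"o_s.png")
draw(np.load("w17.npy"),w,wire(F,o),(180,200,460,400),2.8,"o_w.png")
win=o+F@[.021,0,.029];print("window",win,"z axis",F[:,2])
E
```

```text
[18.47  -7.929  4.01 ] [-0.228  0.241  0.016 -0.026]
[553.349 538.599 560.685]
window [0.51  0.206 0.142] z axis [-0.317  0.012  0.948]
```

View pics/o_s.png

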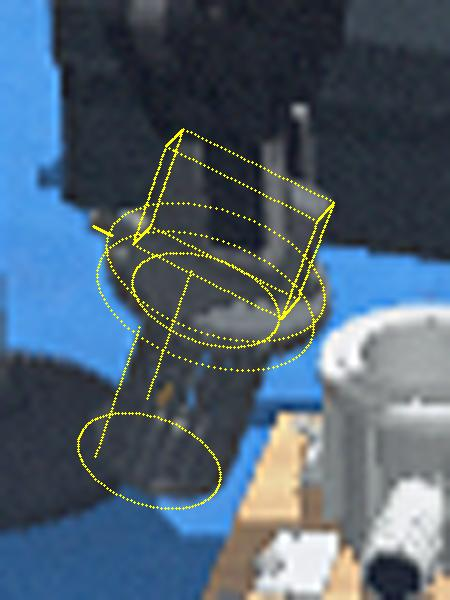

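View pics/o_w.png

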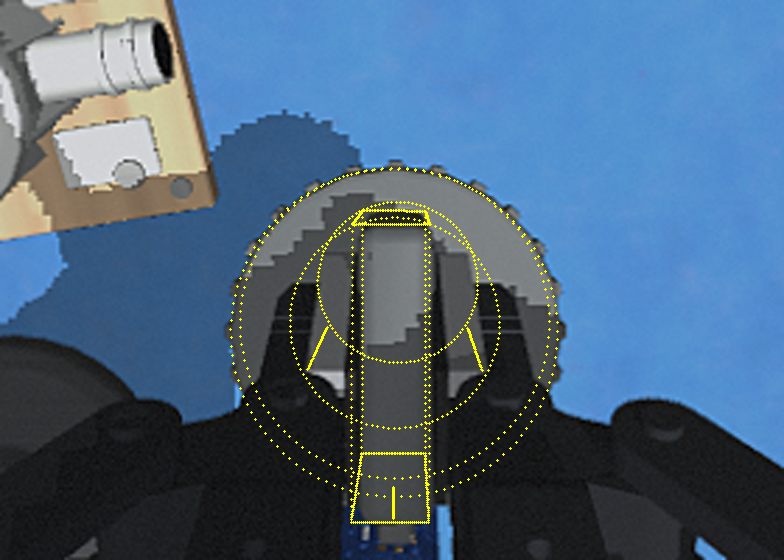

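```bash
python3 - <<'E'
from h import *
f=np.load("s17.npy").astype(float)
a=np.clip(255*(f/255)**.6,0,255).astype(np.uint8);show(a,"sz1.png",(300,215,345,270),11)
E
```

```text
(no output)
```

View pics/sz1.png

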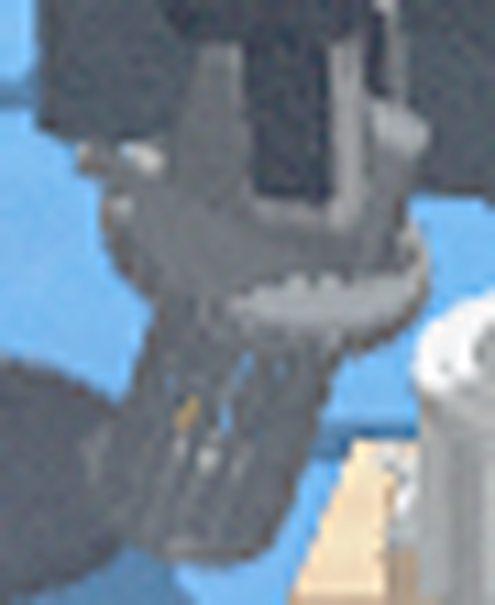

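```bash
cat > fit2.py <<'E'
from fit import *
def hullx(P,y,side):
    h=cv2.convexHull(P.astype(np.float32))[:,0].astype(float);n=np.roll(h,-1,0);xs=[]
    for a,b in zip(h,n):
        if (a[1]-y)*(b[1]-y)<=0 and a[1]!=b[1]: xs.append(a[0]+(b[0]-a[0])*(y-a[1])/(b[1]-a[1]))
    return (max(xs) if side>0 else min(xs)) if xs else 0
WP=np.array([[-.031,0,.068],[-.023,0,.0675],[-.023,0,.1],[.023,0,.1005]])
def fit2(p,R,w,S,so,sk,obs,rows,upprior=10.,ws=1.,verbose=True):
    names=[]
    def res(q):
        F,o=pose(p,R,q[0],q[1]/1e3,q[2]/1e3)
        s=lambda P:proj(S,P)+[q[3],q[4]]
        cage=np.vstack([s(circ(F,o,.021,0)),s(circ(F,o,.021,.058))]);cap=np.vstack([s(circ(F,o,.031,.058)),s(circ(F,o,.031,.068))])
        r=[];names.clear()
        for k,v in obs:
            names.append(k)
            if k=="R": r.append(hullx(cage,v[1],1)-v[0])
            if k=="L": r.append(hullx(cage,v[1],-1)-v[0])
            if k=="bot": r.append(cage[:,1].max()-v)
            if k=="capL": r.append(cap[:,0].min()-v)
            if k=="capR": r.append(cap[:,0].max()-v)
            if k=="capB": r.append(cap[:,1].max()-v)
        r=[x/.4*ws for x in r]
        if rows is not None: r+=list((proj(w,WP@F.T+o)[:,1]+q[5]-rows)/.7)
        r+=[q[3]/.8,q[4]/.8,q[5]/1.5,(q[2]-upprior)/3]
        return np.array(r)
    R0=least_squares(res,[18,0,8,0,0,0])
    C=np.linalg.inv(R0.jac.T@R0.jac)
    if verbose: print("tilt,dx,up,du,dv,dw",R0.x,"sd",np.sqrt(np.diag(C))[:3]);print(names,np.round(R0.fun,1))
    q=R0.x;F,o=pose(p,R,q[0],q[1]/1e3,q[2]/1e3);return F,o,q
E
python3 - <<'E'
from fit2 import *
np.set_printoptions(precision=2,suppress=True)
p,R,w=pickle.load(open("17.pkl","rb"));S=camera_params("side")
c=lambda u,v:(u/11+300-.45,v/11+215-.45)
X=lambda u:u/11+300-.45
Y=lambda v:v/11+215-.45
obs=[("R",c(332,370)),("R",c(315,435)),("R",c(297,490)),("L",c(148,320)),("L",c(130,385)),("bot",Y(563)),("capL",X(103)),("capR",X(428)),("capB",Y(350))]
rows=np.array([42,100,120,546])/4+250-.4
for rr,ww in((rows,1),(None,1),(rows,.3)):
    F,o,q=fit2(p,R,w,S,None,11,obs,rr,ws=ww)
F,o,q=fit2(p,R,w,S,None,11,obs,rows)
draw(np.load("s17.npy"),S,wire(F,o),(300,205,345,270),9,"o_s.png")
print(o+F@[.021,0,.029])
E
```

```text
tilt,dx,up,du,dv,dw [18.51 -6.83  5.8   0.57 -1.37  0.43] sd [0.68 0.87 0.99]
['R', 'R', 'R', 'L', 'L', 'bot', 'capL', 'capR', 'capB'] [ 0.4 -1.2 -1.7 -7.1 -8.  -0.7 -1.2  0.8  1.5 -0.9  0.  -0.5  1.2  0.7
 -1.7  0.3 -1.4]
tilt,dx,up,du,dv,dw [16.18 -6.2  10.26  0.07 -0.09  0.  ] sd [2.2  2.17 1.8 ]
['R', 'R', 'R', 'L', 'L', 'bot', 'capL', 'capR', 'capB'] [ 1.6  0.8  0.9 -5.8 -5.9 -0.2 -1.2  1.2  0.2  0.1 -0.1  0.   0.1]
tilt,dx,up,du,dv,dw [18.68 -7.11  5.37  0.33 -0.68  0.25] sd [0.73 0.92 1.05]
['R', 'R', 'R', 'L', 'L', 'bot', 'capL', 'capR', 'capB'] [ 0.  -0.5 -0.6 -2.3 -2.5  0.4 -0.6 -0.1  1.1 -0.6  0.2 -0.6  0.9  0.4
 -0.9  0.2 -1.5]
tilt,dx,up,du,dv,dw [18.51 -6.83  5.8   0.57 -1.37  0.43] sd [0.68 0.87 0.99]
['R', 'R', 'R', 'L', 'L', 'bot', 'capL', 'capR', 'capB'] [ 0.4 -1.2 -1.7 -7.1 -8.  -0.7 -1.2  0.8  1.5 -0.9  0.  -0.5  1.2  0.7
 -1.7  0.3 -1.4]
[0.51 0.21 0.14]
```

View pics/o_s.png

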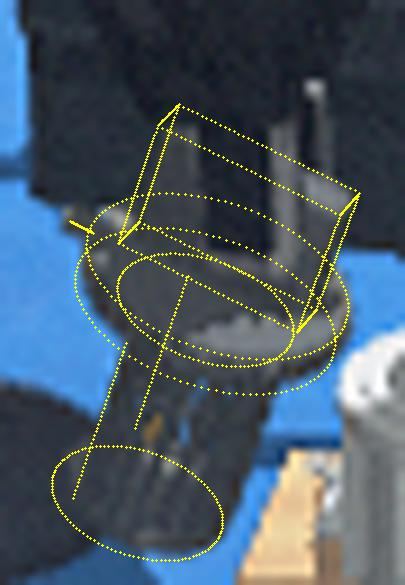

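```bash
python3 - <<'E'
from fit2 import *
np.set_printoptions(precision=2,suppress=True)
p,R,w=pickle.load(open("17.pkl","rb"));S=camera_params("side")
c=lambda u,v:(u/11+300-.45,v/11+215-.45)
X=lambda u:u/11+300-.45
Y=lambda v:v/11+215-.45
obs=[("R",c(332,370)),("R",c(315,435)),("R",c(297,490)),("bot",Y(563)),("capL",X(103)),("capR",X(428)),("capB",Y(350))]
rows=np.array([42,100,120,546])/4+250-.4
fit2(p,R,w,S,None,11,obs,rows);fit2(p,R,w,S,None,11,obs,None)
F,o,q=fit2(p,R,w,S,None,11,obs,rows)
g=np.load("s17.npy")
P=wire(F,o)
M=np.float32([[1,0,-q[3]],[0,1,-q[4]]]);g=cv2.warpAffine(g,M,(640,480))
draw(g,S,P,(300,205,345,270),9,"o_s.png")
np.set_printoptions(precision=4)
win=o+F@[.021,0,.029];print("window",win)
L=np.array([.6045,.204,.1818]);yaw=np.radians(-2.3);s,cc=np.sin(np.radians(20)),np.cos(np.radians(20))
xl=np.array([-cc*np.cos(yaw),-cc*np.sin(yaw),-s]);foc=L+.09*xl;print("focus",foc,"need mm tool",1000*R.T@(foc-win),"yaw filter",np.degrees(np.arctan2(F[1,0],F[0,0])))
E
```

```text
tilt,dx,up,du,dv,dw [18.51 -6.83  5.8   0.57 -1.37  0.43] sd [0.68 0.87 0.99]
['R', 'R', 'R', 'bot', 'capL', 'capR', 'capB'] [ 0.4 -1.2 -1.7 -0.7 -1.2  0.8  1.5 -0.9  0.  -0.5  1.2  0.7 -1.7  0.3
 -1.4]
tilt,dx,up,du,dv,dw [16.4  -6.13 10.17  0.07 -0.09  0.  ] sd [2.19 2.17 1.81]
['R', 'R', 'R', 'bot', 'capL', 'capR', 'capB'] [ 1.5  0.6  0.7 -0.2 -1.3  1.2  0.4  0.1 -0.1  0.   0.1]
tilt,dx,up,du,dv,dw [18.51 -6.83  5.8   0.57 -1.37  0.43] sd [0.68 0.87 0.99]
['R', 'R', 'R', 'bot', 'capL', 'capR', 'capB'] [ 0.4 -1.2 -1.7 -0.7 -1.2  0.8  1.5 -0.9  0.  -0.5  1.2  0.7 -1.7  0.3
 -1.4]
window [0.5091 0.2059 0.1436]
focus [0.52   0.2074 0.151 ] need mm tool [-7.8802  1.8176 10.4774] yaw filter -2.2158636403331524
```

View pics/o_s.png

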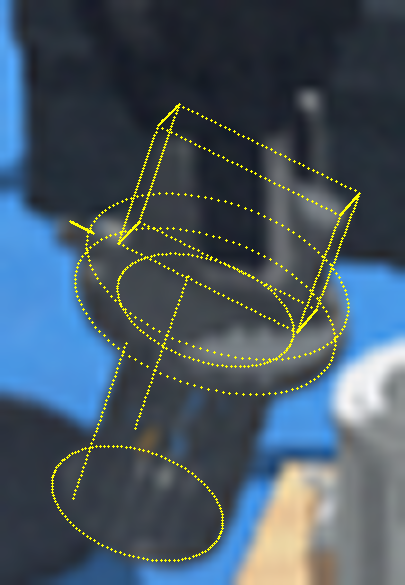

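Emit:
{"method": "servo_tool", "body": {"targets": [{"offset": [-3,1,5],"turn": 0,"fingers": 255},{"offset": [-3,1,5],"turn": 0,"fingers": 255},{"offset": [0,0,0],"turn": 0,"fingers": 255},{"offset": [0,0,0],"turn": 0,"fingers": 255}]}}

```text
time: 19.48
tool_pos: [0.4749, 0.2096, 0.1912]
eef_rot: [-162.0, 87.7, -164.3]
ft_force: [-0.2, 0.7, -1.6]
gripper_width: 0.0106
```

```bash
python3 - <<'E'
from h import *
import pickle
np.set_printoptions(precision=4,suppress=True)
p,R,s=tool();print(s["time"],p,R,s["gripper_width"],s["ft_force"],s["joints"])
w=camera_params("wrist")
f=np.mean([grab_frame("side").astype(float) for _ in range(6)],0);np.save("s18.npy",f)
a=np.clip(255*(f/255)**.6,0,255).astype(np.uint8);show(a,"sz2.png",(292,195,347,267),8.3)
show(a,"sz3.png",(235,165,345,270),5.7)
g=grab_frame("wrist");np.save("w18.npy",g);pickle.dump((p,R,w),open("18.pkl","wb"))
a=cv2.convertScaleAbs(g,alpha=1.8);show(a,"wz2.png",(255,250,385,400),4)
for n in("filter","filter_window","filter_grip","lens"):print(n,[(q["score"],np.array(q["centre"])) for q in spot_in("side",n)])
E
```

```text
19.475 [0.4749 0.2096 0.1912] [[-0.039   0.0394  0.9985]
 [-0.011   0.9991 -0.0398]
 [-0.9992 -0.0125 -0.0385]] 0.010570784369511354 [-0.1615  0.6712 -1.6471] [ 16.1188  13.7795  95.0285   0.0161  73.5117 -71.6152]
filter [(0.82, array([ 0.327 , -0.1451,  0.0686])), (0.66, array([0.6488, 0.2066, 0.0686])), (0.61, array([0.4182, 0.0816, 0.0219])), (0.6, array([0.4889, 0.2226, 0.1779]))]
filter_window [(0.97, array([0.4882, 0.219 , 0.1755])), (0.8, array([0.6498, 0.203 , 0.0656])), (0.63, array([ 0.3261, -0.143 ,  0.0686]))]
filter_grip [(0.93, array([ 0.3264, -0.1445,  0.0683])), (0.66, array([0.4878, 0.2247, 0.1759])), (0.66, array([0.6539, 0.2039, 0.0717]))]
lens [(0.92, array([0.6247, 0.2077, 0.2214])), (0.44, array([0.3816, 0.4269, 0.0124]))]
```

View pics/sz2.png

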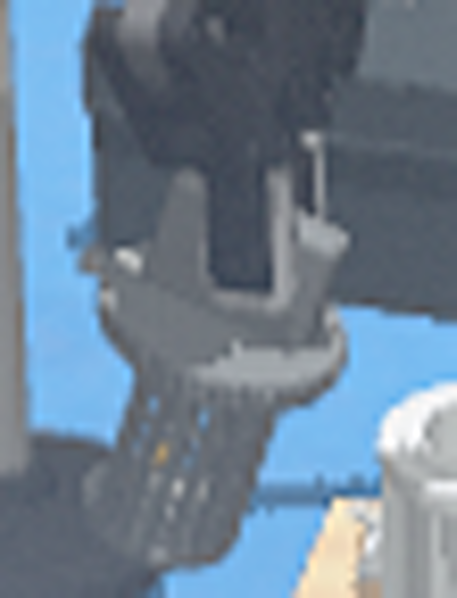

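View pics/sz3.png

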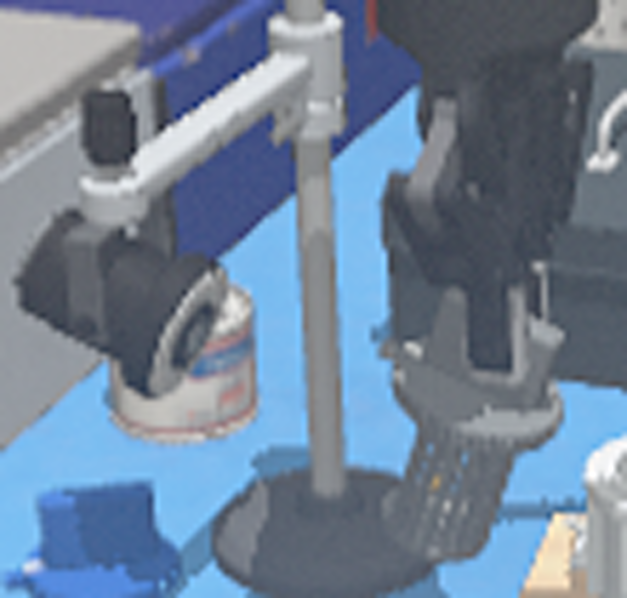

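View pics/wz2.png

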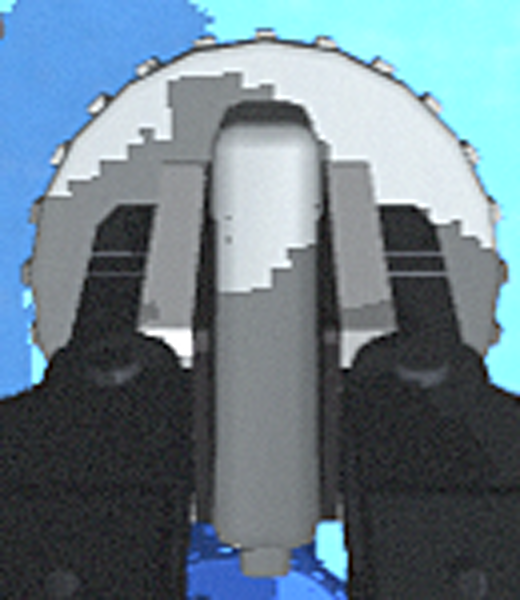

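```bash
cat > f18.py <<'E'
from fit2 import *
np.set_printoptions(precision=4,suppress=True)
p,R,w=pickle.load(open("18.pkl","rb"));S=camera_params("side");f=np.load("s18.npy")
a=np.clip(255*(f/255)**.6,0,255).astype(np.uint8)
k=8.3;X=lambda u:u/k+292-.44;Y=lambda v:v/k+195-.44;c=lambda u,v:(X(u),Y(v))
obs=[("R",c(270,420)),("R",c(257,465)),("R",c(243,515)),("bot",Y(567)),("capL",X(100)),("capR",X(348)),("capB",Y(400))]
rows=np.array([42,100,121,546])/4+250-.4
E
python3 - <<'E'
from f18 import *
for r in(rows,None):
    F,o,q=fit2(p,R,w,S,None,0,obs,r);print(o+F@[.021,0,.029])
for t,dx,up in((16.5,-6,10),(18.5,-6.8,8)):
    F,o=pose(p,R,t,dx/1e3,up/1e3);draw(a,S,wire(F,o),(292,195,347,267),8.3,f"c{int(t)}.png")
E
python3 -c "
import cv2,numpy as np
a=[cv2.imread('pics/c%d.png'%t) for t in(16,18)];cv2.imwrite('pics/cc.png',cv2.resize(np.hstack(a),(790,520)))"
```

```text
tilt,dx,up,du,dv,dw [18.2594 -6.7548  5.8192  0.7541 -1.5483  0.6839] sd [0.6825 0.8677 0.987 ]
['R', 'R', 'R', 'bot', 'capL', 'capR', 'capB'] [ 1.8  0.9 -0.2 -1.3 -0.9  0.4  2.2 -1.  -0.2 -0.5  1.4  0.9 -1.9  0.5
 -1.4]
[0.5199 0.2079 0.1497]
tilt,dx,up,du,dv,dw [14.0207 -6.5824 10.6187  0.0942 -0.1466  0.    ] sd [2.3634 2.1984 1.7784]
['R', 'R', 'R', 'bot', 'capL', 'capR', 'capB'] [ 4.1  4.5  4.7  0.1 -1.1  0.8  0.6  0.1 -0.2  0.   0.2]
[0.5163 0.2081 0.1513]
```

View pics/cc.png

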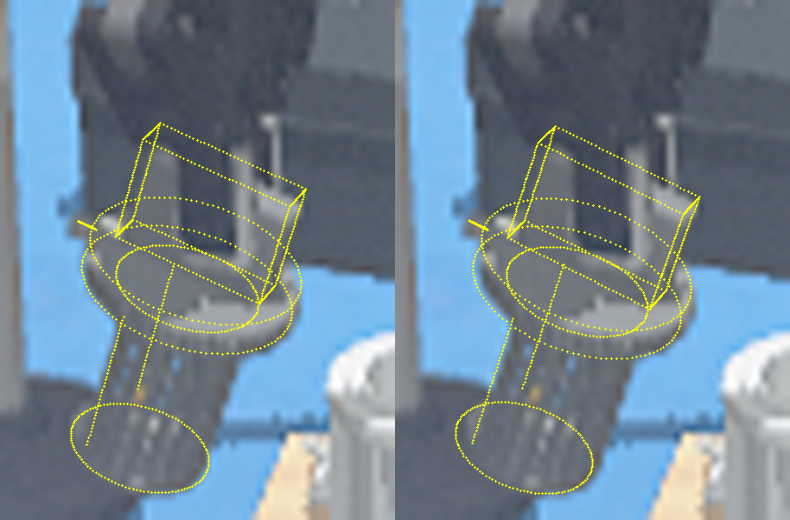

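Emit:
{"method": "servo_tool", "body": {"targets": [{"offset": [0,0,1.5],"turn": 0,"fingers": 255},{"offset": [0,0,0],"turn": 0,"fingers": 255},{"offset": [0,0,0],"turn": 0,"fingers": 255},{"offset": [0,0,0],"turn": 0,"fingers": 255}]}}

```text
time: 20.52
tool_pos: [0.4764, 0.2096, 0.1912]
eef_rot: [-162.0, 87.7, -164.2]
ft_force: [0.5, -0.5, -0.3]
gripper_width: 0.0106
```

```bash
python3 - <<'E'
from fit2 import *
np.set_printoptions(precision=4,suppress=True)
p,R,s=tool();print(s["time"],p,s["ft_force"],s["gripper_width"],abs(s["joint_vel"]).max())
F,o=pose(p,R,18,-.0067,.008);win=o+F@[.021,0,.029];print(win)
L=np.array([.6045,.204,.1818]);d=win-L;yaw=np.radians(-2.3);x=np.array([-np.cos(np.radians(20))*np.cos(yaw),-np.cos(np.radians(20))*np.sin(yaw),-np.sin(np.radians(20))])
print("dist",d@x,"off-axis",d-(d@x)*x,"angle",np.degrees(np.arccos(-x@F[:,0])))
show(grab_frame("side"),"fin.png",(230,150,360,270),6)
E
```

```text
20.525 [0.4764 0.2096 0.1912] [ 0.5326 -0.5014 -0.2919] 0.01064400307881243 0.061100424322072626
[0.5212 0.208  0.1516]
dist 0.08865362684655652 off-axis [-0.      0.0006  0.0001] angle 2.0006163280844653
```

View pics/fin.png

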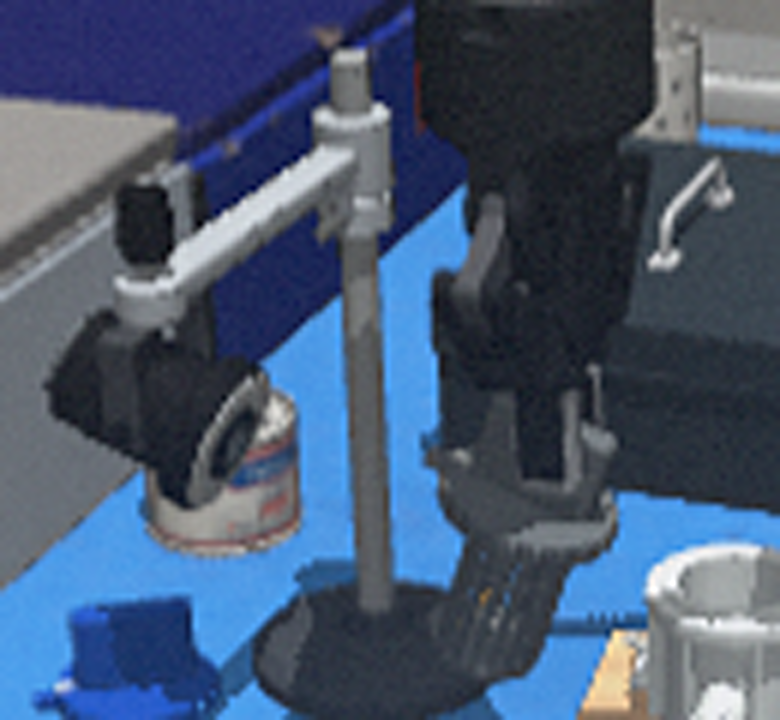

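```bash
python3 -c "
from station import *
print(finish_job(),state()['time'])"
```

```text
the job is handed in; nothing more can be done
the job is handed in; nothing more can be done
```

The camera arm is at its left stop, and the grey lint filter is out of the pump, held in front of the lens in the air. I handed the job in at about 20.6 s.

- **Camera arm:** I swung it round with the fingers either side of the knob until it met the stop. The push there reached about 22 N before I backed off.
- **Tilting the filter:** the tool can only point straight down. So I drew the cage most of the way out, gripped it lightly, and drew the filter back against the rim of the bore to tip it about 20° in the fingers. I then raised the grip to 60 N and carried it to the camera.
- **Last check (grip bar uppermost, from the pictures):**

| | Estimate |
|---|---|
| Window to lens | 8.9 cm |
| Offset from the line of sight | about 1 mm |
| Angle off square | about 2° |
| Outside force on the tool | under 1 N |

- **What disagreed:** a joint fit to the side and wrist pictures gave the filter's tilt as about 18.3°. The side picture alone gave 14–16°, but matched the cage edge less well. The last-check numbers assume 18°, so the true angle off square could be up to about 6°. The height of the window is uncertain by about 3 mm.
- **Other things:** in the last side picture nothing touches the filter or the gripper. I did not touch the tools, parts or look-alikes, and those in that view look undisturbed.

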